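Load the bench firmness tester with its fruit stack and a kiwi

TASK

Set up the fruit firmness tester for a kiwi: into the round seat of its drawn-out carriage put the spacer disc, on that the steel drip dish, in the dish the smaller of the two rubber-rimmed cradle rings, and on the ring the single kiwi from the table, lying on its side, one after another in that order and each seated centrally in the one below. Then slide the loaded carriage fully home, so that the fruit stands under the plunger; nothing may knock against the plunger, and the larger ring stays where it lies.

Things in the scene. Friction and masses are not known exactly. Their poses are not given: they have to be found in the camera images.
- carriage (a joint): Sliding carriage of the grey firmness tester (stand fixed to the table, 330 x 130 mm, 264 mm tall; column and dial gauge over its inner end). In m: 0 = fully home at the inner stop, seat under the plunger; grows as it is drawn out away from the column, up to 0.16. Starts 0.14 to 0.16 out. Friction about 2 N, stays where left. Its steel plate is 150 x 104 mm, top 36 mm above the table.
- seat (a point): Centre of the floor of the round seat in the carriage plate: a recess 66 mm across, 5 mm deep, lined with thin cork, floor 31 mm above the table. Moves with the carriage. Its x axis points along the slide, the way the carriage moves home (towards the column); z up.
- knob (a point): Middle of the black round knob, 20 mm across, upright on the outer end of the carriage; it reaches from 44 to 72 mm above the table, this point is at 60 mm. It lies 120 mm from the seat's centre along the seat's -x axis. Push it, or pinch it from above, to slide the carriage. Axes as for the seat.
- plunger: Steel plunger, 11 mm across, hanging from the dial gauge over the inner end of the slide; fixed. Origin at the middle of its lower tip, 135 mm above the table. The gauge above it is 68 mm wide, begins 157 mm above the table and reaches 22 mm in front of the plunger's axis. With the right stack the fruit passes under the tip with about 7 mm to spare.
- spacer: Spacer disc: plain black plastic disc, 58 mm across, 22 mm tall. Its top has a shallow round recess, 50 mm across and 4 mm deep (so its inner floor is 18 mm above its underside), for the foot of the drip dish. Lies right way up on the table. Origin at the centre of its underside, z up.
- dish: Drip dish: bright steel round dish on a smaller round foot. Foot 42 mm across and 5 mm high; dish 62 mm across outside, 54 mm inside; 20 mm tall in all, inner floor 8 mm above the underside, wall 4 mm. Stands upright on the table. Origin at the centre of the underside of its foot, z up.
- small_cradle: Smaller cradle ring, for kiwis: pale plastic tube with a black rubber rim on top, open at both ends, 46 mm across outside, 38 mm inside, 28 mm tall. Stands on the table with the rubber rim up. Origin at the centre of its underside, z up.
- large_cradle: Larger cradle ring, for apples: the same kind of pale tube with black rubber rim, 68 mm across and 42 mm tall. Not wanted; stays where it is. Origin at the centre of its underside, z up.
- kiwi: The one kiwi on the table (those in the crate are not meant): 52 mm across the waist along its x axis, 70 mm long along its y axis, 48 mm high. Lies on its side. Origin at its underside's middle, z up. Grip it across the waist, along x.
- kiwi_mid (a point): The middle of the same kiwi, 24 mm above its underside; axes as kiwi. When the kiwi sits on the smaller ring this point is about 47 mm above the ring's underside (19 mm above its rim).
Mind the look-alikes: they are no part of the job. Leave any green or purple look-alike of the dish alone.

How it is judged:
By the outcome, as a careful person would: the job done as asked, in the order asked, and still so for the second after the job is handed in, with the robot touching nothing.
It also fails if it takes over 122 s, if anything falls off the work surface, if the arm or the gripper's body presses on something with over 40 N, if the wrist force passes 120 N, or if a joint passes its speed limit or range.

ROBOT

A 6-joint arm with a two-finger parallel gripper is mounted at the origin on a cart in front of the work surface, level with it; the furniture and walls round the work are solid. World frame = base frame: x ahead of the robot, y to its left, z up, the work surface at z = 0. Lengths are in m, angles in rad, forces in N, time in s.
With the tool pointing down it reaches from about 0.35 to 0.85 m from the base axis. Payload 8.1 kg.
Tool frame: the origin (TCP) lies on the centre line of the jaws, within the pads' length; the fingertips stand 17 mm ahead of it and the grasp point (between the pads) lies 2 mm behind it; z points along the fingers, y is the line along which they close (so a half turn about z gives the same grasp; the last joint's range is limited). The gripper opens to 93 mm and grips with 3 to 60 N. Pads are 15 mm wide; open, the fingers measure 128 mm over their backs; the gripper's body (75 mm by 188 mm) begins 65 mm behind the grasp point.
Start: joints at [-1.386, 0.13, 1.488, -0, 1.523, -0.085], TCP at [0.16, -0.578, 0.209] pointing down, gripper open.
Joint ranges: [-2.96, 2.96], [-0.89, 2.26], [0.02, 2.5], [-1.34, 4.48], [0, 2.73], [-2.66, 2.66]. Speed limits (rad/s): [2.39, 2.39, 2.79, 3.14, 3.14, 3.14].

INTERFACE

Orientations are given as a rotation vector (axis times angle).
In Python, from plant import status, eyes, robot gives the robot as it stands. The module is installed in compiled form; this text tells all that it offers.
- The arm moves only by the tool servo_tool, never from a script. Its argument "plan" is text: rows parted by semicolons, each of 4 numbers parted by spaces: the shift along the tool's x, y, z in m, then the turn about the tool's z in degrees. A call has 1 to 12 rows; each row is the pose to reach, as a shift and turn from the pose commanded when the call began, along the tool's axes at that moment; what a row does not reach only later rows make up. A row lasts 1/12 s, in which the tool goes at most 41.7 mm and 7.16 degrees, less where a joint would pass 70% of its speed; a pose out of reach is approached as far as the arm can. A call with a gripper value outside its range is refused whole. "grip" is the closure, from -1 (fully open) to 1 (shut), set as the call begins (left out, the last holds). The fingers move at their own pace and stop on an object; "grip_force" is the grip in N (left out, the last holds). Time passes only in rows, so rows that repeat a pose let the fingers close. It gives the time, the measured TCP pose, the force, the opening and the grip force at its end, in the units of the state.
- status.read_state(): the state, without advancing time (a new reading comes with each control period).
- eyes.read_camera(name): name is "scene" or "top" or "wrist"; returns a dict with "image" (400x640x3 uint8, blue, green, red), "fovy" (degrees; the focal length in pixels is half the picture's height over the tangent of half this angle, whatever the lens; pixels are square), "cx", "cy" (the principal point, pixels), "world_from_camera" (4x4, takes a point from camera to world coordinates); the wrist camera has in their place "hand_eye" (4x4, takes a point from camera to tool coordinates, whose origin is the TCP and whose axes are the flange's). Camera axes: x right, y down, z forward; pixel columns grow to the right and rows downward; lengths in m; the calibration is good to about 2 mm. A picture is of the moment at which its call begins: read the wrist's pose just before it. There is no depth.
- robot.close_job(): hands the job in; it is judged then, once.
The state is a dict: "t": time; "q": joint angles; "dq": joint speeds; "joint_torque": joint torques, N m; "tool_pos": TCP position; "orientation": TCP orientation; "force": force on the tool from outside, world axes, zero at the start; "wrist_torque": the same for the moment, N m; "opening": finger opening in m; "gripper_force": force on a finger pad.
Only numpy, scipy, OpenCV 4.12 (cv2) and the standard library are available. Lean on these libraries where they do the work, as an engineer would, in place of code of your own. Each camera call takes 0.05 s, during which the arm holds its last target. There are 200 camera calls.

## Working session

There is one attempt and no reset: what is moved stays moved. The work goes in short steps, Python scripts to look and compute and a tool call to move; the robot and the scene stay as the last step left them, time stands still between calls to the robot, and variables do not carry over. Pictures are saved under pics/ and viewed, at most 14 in all, crops included, and the job is handed in when it is done.

Besides the shell and the picture viewer there is one more tool, called after "Emit:" as name(argument=value, ...) on one line, values as JSON. servo_tool: Moves the arm, as the interface text tells. Its arguments: {"type":"object","properties":{"plan":{"type":"string"},"grip":{"type":"number"},"grip_force":{"type":"number"}},"required":["plan"]}

```bash
mkdir -p pics
cat > h.py <<'E'
import numpy as np, cv2, json
from scipy.spatial.transform import Rotation as R
from plant import status, eyes, robot
def T(s=None):
    s=s or status.read_state(); M=np.eye(4); M[:3,:3]=R.from_rotvec(s["orientation"]).as_matrix(); M[:3,3]=s["tool_pos"]; return M
def cam(n,save=None):
    M=T(); c=eyes.read_camera(n); W=c["world_from_camera"] if "world_from_camera" in c else M@np.array(c["hand_eye"])
    im=c["image"]; f=im.shape[0]/2/np.tan(np.radians(c["fovy"])/2)
    if save: cv2.imwrite("pics/%s.png"%save,im); json.dump(dict(W=np.array(W).tolist(),f=f,cx=c["cx"],cy=c["cy"]),open("pics/%s.json"%save,"w"))
    return im
def load(n):
    d=json.load(open("pics/%s.json"%n)); return np.array(d["W"]),d["f"],d["cx"],d["cy"]
def ray(n,u,v):
    W,f,cx,cy=load(n); d=W[:3,:3]@np.array([(u-cx)/f,(v-cy)/f,1]); return W[:3,3],d/np.linalg.norm(d)
def onz(n,u,v,z):
    o,d=ray(n,u,v); return o+d*(z-o[2])/d[2]
def tri(*obs):
    A=np.zeros((3,3));b=np.zeros(3)
    for n,u,v in obs:
        o,d=ray(n,u,v);P=np.eye(3)-np.outer(d,d);A+=P;b+=P@o
    p=np.linalg.solve(A,b)
    return p,[round(float(np.linalg.norm((np.eye(3)-np.outer(ray(*o)[1],ray(*o)[1]))@(p-ray(*o)[0])))*1000,1) for o in obs]
def proj(n,p):
    W,f,cx,cy=load(n); q=W[:3,:3].T@(np.array(p)-W[:3,3]); return q[:2]/q[2]*f+[cx,cy]
def crop(n,out,u0,v0,w,h,k):
    im=cv2.imread("pics/%s.png"%n)[v0:v0+h,u0:u0+w]; cv2.imwrite("pics/%s.png"%out,cv2.resize(im,None,fx=k,fy=k,interpolation=cv2.INTER_CUBIC))
E
python3 - <<'E'
from h import *
for n in("scene","top","wrist"): cam(n,n+"0"); print(n,load(n+"0")[0].round(3).tolist(),load(n+"0")[1:])
print(T().round(3).tolist(),status.read_state()["t"])
a=[cv2.imread("pics/%s0.png"%n) for n in("scene","top")]
cv2.imwrite("pics/both.png",cv2.resize(np.vstack(a),None,fx=.75,fy=.75))
E
```

```text
scene [[0.487, -0.615, 0.62, -0.378], [-0.873, -0.337, 0.353, -0.588], [-0.008, -0.713, -0.701, 1.087], [0.0, 0.0, 0.0, 1.0]] (433.33449024684796, 324.86254295261125, 198.27432210504006)
top [[-0.011, -0.984, 0.176, 0.25], [-1.0, 0.009, -0.015, -0.083], [0.013, -0.176, -0.984, 1.352], [0.0, 0.0, 0.0, 1.0]] (517.4871438319434, 317.76888860761557, 213.82572358882928)
wrist [[0.266, -0.934, -0.238, 0.225], [-0.964, -0.258, -0.063, -0.56], [-0.002, 0.246, -0.969, 0.383], [0.0, 0.0, 0.0, 1.0]] (289.27502209513443, 315.58116110070875, 203.93808046942266)
[[0.964, 0.267, -0.0, 0.16], [0.267, -0.964, 0.001, -0.578], [0.0, -0.001, -1.0, 0.208], [0.0, 0.0, 0.0, 1.0]] 0.15
```

View pics/top0.png

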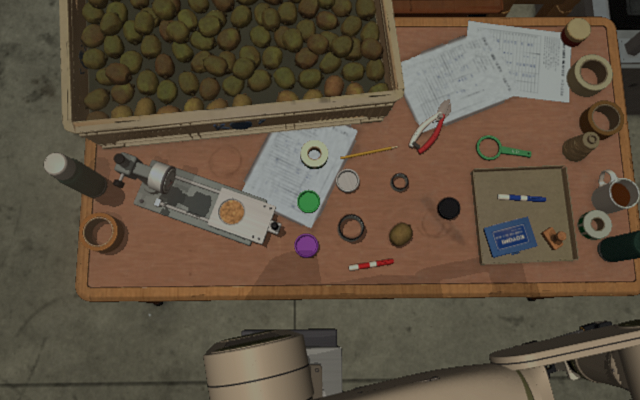

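View pics/scene0.png

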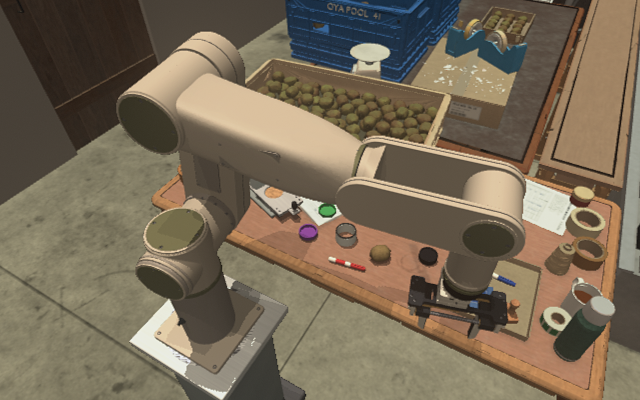

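Run:
```python
from h import *
crop("top0","c1",290,135,180,125,4.4)
for nm,u,v,z in [("spacer",448,208,.022),("dish",347,181,.02),("small",400,182,.028),("large",351,228,.042),("kiwi",400,234,.024),("seat",232,210,.031),("knob",275,228,.06)]: print(nm,onz("top0",u,v,z).round(3))
```

```text
spacer [ 0.501 -0.446  0.022]
dish [ 0.576 -0.182  0.02 ]
small [ 0.571 -0.321  0.028]
large [ 0.447 -0.188  0.042]
kiwi [ 0.433 -0.317  0.024]
seat [0.499 0.118 0.031]
knob [0.446 0.005 0.06 ]
```

View pics/c1.png

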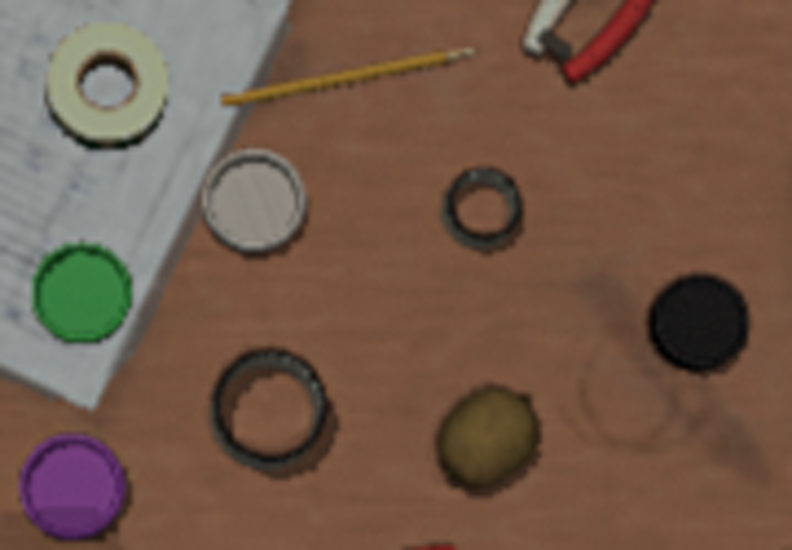

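Emit:
servo_tool(plan="0.38 -0.18 -0.03 0;0.38 -0.18 -0.03 0;0.38 -0.18 -0.03 0;0.38 -0.18 -0.03 0;0.38 -0.18 -0.03 0;0.38 -0.18 -0.03 0;0.38 -0.18 -0.03 0;0.38 -0.18 -0.03 0;0.38 -0.18 -0.03 0;0.38 -0.18 -0.03 0;0.38 -0.18 -0.03 0;0.38 -0.18 -0.03 0", grip=-1)

```text
t: 1.15
tool_pos: [0.4798, -0.3015, 0.2385]
orientation: [-3.112, -0.429, 0.0]
force: [-0.0, -0.1, 0.2]
opening: 0.0931
gripper_force: 0.0
```

```bash
cat >> h.py <<'E'
def go(x,y,z,yaw=None):
    "shift/turn in tool axes to world point; yaw=world heading of tool x, deg (mod 180 chosen by caller)"
    s=status.read_state(); M=T(s); d=M[:3,:3].T@(np.array([x,y,z])-M[:3,3]); cy=np.degrees(np.arctan2(M[1,0],M[0,0]))
    t=0 if yaw is None else -((yaw-cy+180)%360-180)
    print("t %.1f yaw %.1f at %s -> %s turn %.1f  q6 %.2f f %s"%(s["t"],cy,M[:3,3].round(4),d.round(4),t,s["q"][5],np.round(s["force"],1)))
E
python3 - <<'E'
from h import *
cam("wrist","w1"); go(.5,-.05,.24)
print([proj("w1",p).round() for p in [(.501,-.446,.022),(.576,-.182,.02),(.571,-.321,.028),(.433,-.317,.024),(.499,.118,.031)]])
E
```

```text
t 1.2 yaw 15.6 at [ 0.4785 -0.3028  0.2382] -> [ 0.0887 -0.2377 -0.0017] turn 0.0  q6 0.64 f [-0.7 -0.9 -0. ]
[array([420., 195.]), array([245.,  84.]), array([349., 119.]), array([317., 216.]), array([-9., 77.])]
```

View pics/w1.png

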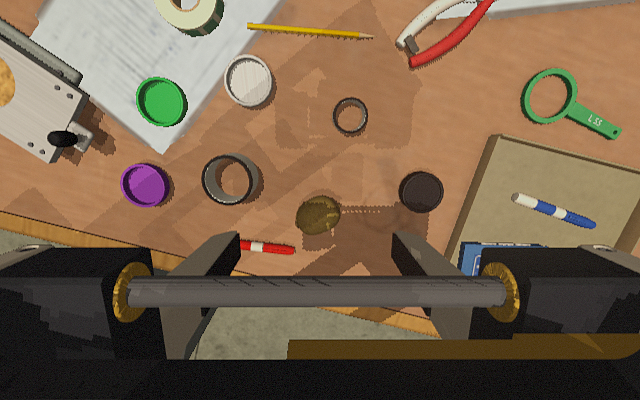

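Emit:
servo_tool(plan="0.01 -0.26 0 0;0.01 -0.26 0 0;0.01 -0.26 0 0;0.01 -0.26 0 0;0.01 -0.26 0 0;0.01 -0.26 0 0;0.01 -0.26 0 0;0.01 -0.26 0 0;0.01 -0.26 0 0")

```text
t: 1.95
tool_pos: [0.4184, -0.0514, 0.2387]
orientation: [3.112, 0.422, 0.001]
force: [0.4, -0.4, -0.2]
opening: 0.093
gripper_force: 0.0
```

Run:
```python
from h import *
cam("wrist","w2"); go(.42,-.05,.24)
```

```text
t 2.0 yaw 15.4 at [ 0.4185 -0.0519  0.2386] -> [ 0.0019 -0.0014 -0.0014] turn 0.0  q6 1.06 f [ 0.1 -0.7 -0.9]
```

View pics/w2.png

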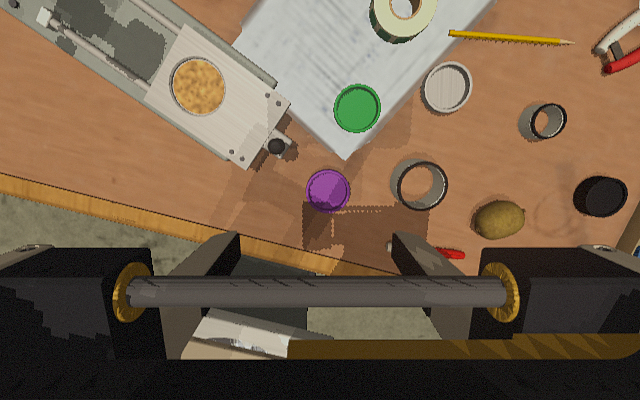

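Run:
```python
from h import *
for n,a in dict(spacer=[("w1",421,190),("w2",602,195),("top0",448.5,207.8)],dish=[("w1",250,81),("w2",447,86),("top0",347.5,180.7)],small=[("w1",350.5,116),("w2",549,119.5),("top0",399.5,182)],kiwi=[("w1",318,215),("w2",499,219),("top0",401,235)],knobtop=[("w1",62,138),("w2",276,147)],seat=[("w2",199,86),("top0",232,210)]).items():
    p,r=tri(*a); print(n,p.round(4),r)
def tile(n,u,v,h=32):
    im=cv2.imread("pics/%s.png"%n); x0,y0=int(u)-h,int(v)-h
    c=cv2.getRectSubPix(im,(2*h,2*h),(u,v)); c=cv2.resize(c,(256,256),interpolation=cv2.INTER_CUBIC)
    cv2.line(c,(128,0),(128,255),(255,255,0),1);cv2.line(c,(0,128),(255,128),(255,255,0),1);return c
r1=np.hstack([tile(*a) for a in [("w1",421,190),("w1",250,81),("w1",350.5,116)]])
r2=np.hstack([tile(*a) for a in [("w1",318,215),("w2",199,86),("w2",276,147)]])
cv2.imwrite("pics/m1.png",np.vstack([r1,r2]))
```

```text
spacer [ 0.5056 -0.4503  0.0107] [1.3, 1.3, 1.9]
dish [ 0.5819 -0.1843  0.0095] [0.2, 1.9, 2.1]
small [ 0.5747 -0.3214  0.0235] [0.4, 2.9, 3.0]
kiwi [ 0.4332 -0.3196  0.0169] [1.4, 2.0, 2.0]
knobtop [0.4533 0.0075 0.0577] [1.0, 1.0]
seat [0.4971 0.1172 0.0376] [0.6, 0.6]
```

View pics/m1.png

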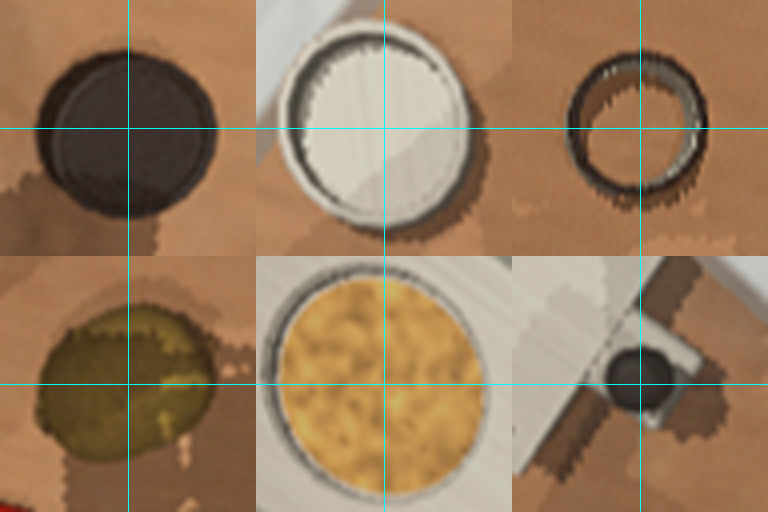

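Emit:
servo_tool(plan="-0.023 0.405 0 0;-0.023 0.405 0 0;-0.023 0.405 0 0;-0.023 0.405 0 0;-0.023 0.405 0 0;-0.023 0.405 0 0;-0.023 0.405 0.1 0;-0.023 0.405 0.12 0;-0.023 0.405 0.12 0;-0.023 0.405 0.12 0;-0.023 0.405 0.12 0;-0.023 0.405 0.12 0")

```text
t: 3.0
tool_pos: [0.4992, -0.4508, 0.1098]
orientation: [-3.107, -0.412, 0.011]
force: [-0.6, -0.3, -1.8]
opening: 0.0934
gripper_force: 0.0
```

```bash
cat >> h.py <<'E'
def blob(n,mask,uv,save=None):
    "ellipse of the mask component nearest uv"
    mask=cv2.morphologyEx(mask.astype(np.uint8)*255,cv2.MORPH_OPEN,np.ones((3,3)))
    cs,_=cv2.findContours(mask,cv2.RETR_EXTERNAL,cv2.CHAIN_APPROX_NONE)
    cs=[c for c in cs if len(c)>25]; c=min(cs,key=lambda c:np.linalg.norm(np.array(cv2.minEnclosingCircle(c)[0])-uv))
    return cv2.fitEllipse(cv2.convexHull(c))
def tile(n,u,v,h=64,k=4,e=None):
    im=cv2.imread("pics/%s.png"%n); c=cv2.resize(cv2.getRectSubPix(im,(2*h,2*h),(u,v)),None,fx=k,fy=k,interpolation=cv2.INTER_CUBIC)
    if e: cv2.ellipse(c,(((e[0][0]-u+h)*k,(e[0][1]-v+h)*k),(e[1][0]*k,e[1][1]*k),e[2]),(0,255,0),1)
    return c
E
python3 - <<'E'
from h import *
im=cam("wrist","w3").astype(int); go(.505,-.45,.024)
uv=proj("w3",(.504,-.449,.022)); print(uv, proj("w3",T()[:3,3]))
e=blob("w3",im.max(2)<75,uv); print(e, [onz("w3",*e[0],z).round(4) for z in(.011,.022)])
cv2.imwrite("pics/t3.png",tile("w3",*uv,e=e))
E
```

```text
t 3.0 yaw 15.2 at [ 0.5002 -0.4492  0.1127] -> [0.0048 0.0026 0.0887] turn 0.0  q6 0.50 f [0.4 0.6 0.2]
[315.515206   199.01626566] [313.01788343 238.40024656]
((315.8447265625, 196.7308807373047), (60.4793586730957, 61.62483596801758), 0.85120689868927) [array([ 0.5037, -0.4493,  0.011 ]), array([ 0.5062, -0.4487,  0.022 ])]
```

View pics/t3.png

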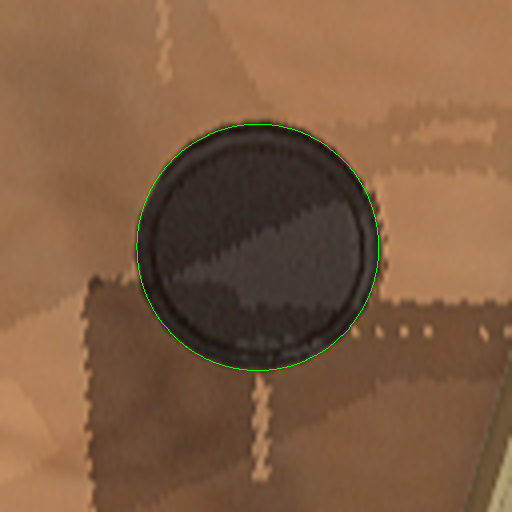

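Emit:
servo_tool(plan="0.005 0.001 0.03 0;0.005 0.001 0.06 0;0.005 0.001 0.08 0;0.005 0.001 0.085 0;0.005 0.001 0.085 0;0.005 0.001 0.085 0;0.005 0.001 0.085 0;0.005 0.001 0.085 0")

```text
t: 3.72
tool_pos: [0.5106, -0.4477, 0.0365]
orientation: [3.11, 0.422, 0.004]
force: [-0.6, 1.0, 1.3]
opening: 0.0933
gripper_force: 0.0
```

Run:
```python
from h import *
go(.5055,-.449,.025)
```

```text
t 3.7 yaw 15.5 at [ 0.5106 -0.4477  0.0365] -> [-0.0053 -0.0002  0.0115] turn 0.0  q6 0.51 f [-0.6  1.   1.3]
```

Emit:
servo_tool(plan="-0.005 0 0.0115 0;-0.005 0 0.0115 0;-0.005 0 0.0115 0;-0.005 0 0.0115 0;-0.005 0 0.0115 0;-0.005 0 0.0115 0")

```text
t: 4.22
tool_pos: [0.5047, -0.4478, 0.0223]
orientation: [3.113, 0.423, 0.0]
force: [-0.5, 0.3, 0.3]
opening: 0.093
gripper_force: 0.0
```

Emit:
servo_tool(plan="0 0 0 0;0 0 0 0;0 0 0 0;0 0 0 0;0 0 0 0;0 0 0 0;0 0 0 0;0 0 0 0;0 0 0 0;0 0 0 0", grip=1, grip_force=15)

```text
t: 5.05
tool_pos: [0.5046, -0.4477, 0.0221]
orientation: [-3.113, -0.423, -0.0]
force: [-0.5, -0.6, 0.5]
opening: 0.0308
gripper_force: 0.0
```

Emit:
servo_tool(plan="0 0 0 0", grip=-1)

```text
t: 5.13
tool_pos: [0.5046, -0.4477, 0.0222]
orientation: [3.113, 0.422, 0.0]
force: [0.5, -1.0, -0.6]
opening: 0.0343
gripper_force: 0.0
```

Run:
```python
from h import *
cam("wrist","w4"); print(status.read_state()["opening"])
cam("top","top4")
a=cv2.imread("pics/w4.png"); b=cv2.imread("pics/top4.png")[130:280,300:540]
cv2.imwrite("pics/m4.png",np.vstack([cv2.resize(a,(512,320)),cv2.resize(b,(512,280))]))
```

```text
0.03742638123821977
```

View pics/m4.png

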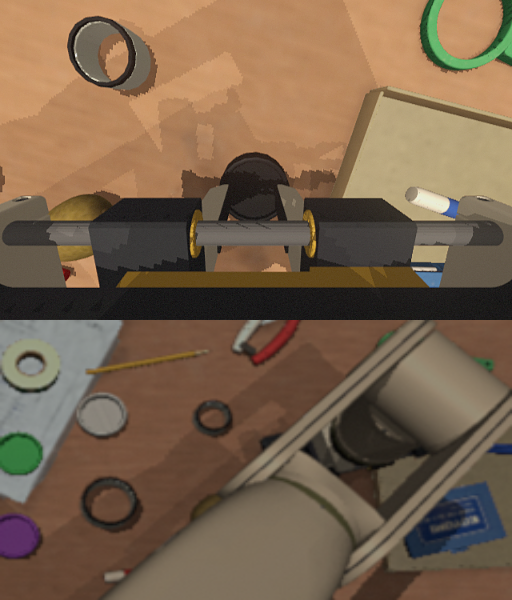

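Emit:
servo_tool(plan="0 0 0 0;0 0 0 0;0 0 0 0;0 0 0 0;0 0 0 0;0 0 0 0;0 0 -0.04 0;0 0 -0.08 0;0 0 -0.08 0;0 0 -0.08 0;0 0 -0.08 0;0 0 -0.08 0")

```text
t: 6.23
tool_pos: [0.5039, -0.4469, 0.1005]
orientation: [-3.111, -0.422, 0.002]
force: [-0.4, 0.2, -0.2]
opening: 0.0933
gripper_force: 0.0
```

Run:
```python
from h import *
im=cam("wrist","w5").astype(int); print(T().round(4).tolist(), np.array(eyes.read_camera("wrist")["hand_eye"]).round(4).tolist())
uv=proj("w5",(.53,-.441,.022)); print(uv)
e=blob("w5",im.max(2)<75,uv); print(e, onz("w5",*e[0],.018).round(4))
uv=(317,230); im=cv2.imread("pics/w4.png"); print(onz("w4",317,232,.02).round(4))
cv2.imwrite("pics/t5.png",cv2.imread("pics/w5.png"))
```

```text
[[0.9638, 0.2665, -0.0022, 0.5037], [0.2665, -0.9638, 0.0023, -0.4468], [-0.0015, -0.0028, -1.0, 0.1001], [0.0, 0.0, 0.0, 1.0]] [[-0.0006, -0.9692, -0.2461, 0.0677], [1.0, -0.0004, -0.0006, 0.0004], [0.0005, -0.2461, 0.9692, -0.1753], [0.0, 0.0, 0.0, 1.0]]
[316.89245186 178.0843304 ]
((317.933349609375, 205.158203125), (62.6187858581543, 63.40277862548828), 171.46087646484375) [ 0.5054 -0.4488  0.018 ]
[ 0.5086 -0.4479  0.02  ]
```

View pics/t5.png

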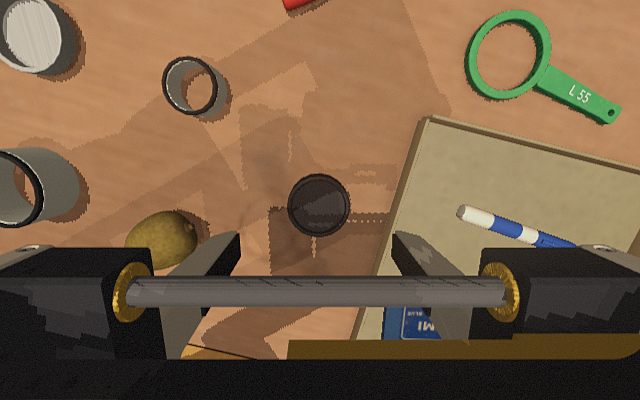

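Run:
```python
from h import *
print("spacer w3,w5",tri(("w3",315.8,196.7),("w5",317.9,205.2)), "w1,w5",tri(("w1",421,190),("w5",317.9,205.2)),"top,scene",tri(("top0",448.5,207.8),("scene0",428.5,254)),"top,w5",tri(("top0",448.5,207.8),("w5",317.9,205.2)))
print("w5 depth by size", 289.3*.058/63)
M=np.array([[.964,.267,0,.16],[.267,-.964,0,-.578],[0,0,-1,.2085],[0,0,0,1]])
for y in(-.0465,-.064,.0465,.064): print(y,[proj("scene0",(M@[0,y,z,1])[:3]).round(1) for z in(.017,0,-.063)])
# w4 & w5 tip search crops side by side
a=cv2.imread("pics/scene0.png")[260:350,390:530]; b=cv2.imread("pics/w4.png")[170:290,220:420]
cv2.imwrite("pics/m6.png",np.vstack([cv2.resize(a,(560,360),interpolation=cv2.INTER_CUBIC)[:300],cv2.resize(b,(560,336),interpolation=cv2.INTER_CUBIC)[:300]]))
```

```text
spacer w3,w5 (array([ 0.50449977, -0.44906784,  0.01452046]), [0.0, 0.0]) w1,w5 (array([ 0.50580873, -0.44848044,  0.01478569]), [1.3, 1.3]) top,scene (array([ 0.50363537, -0.45059319,  0.01904017]), [2.9, 2.9]) top,w5 (array([ 0.5035703 , -0.44965891,  0.01158876]), [0.4, 0.4])
w5 depth by size 0.2663396825396826
-0.0465 [array([420.9, 330.7]), array([422. , 326.9]), array([426.5, 311.8])]
-0.064 [array([413., 329.]), array([414.1, 325.2]), array([418.1, 310.1])]
0.0465 [array([463.5, 339.7]), array([465.2, 335.9]), array([471.8, 321.1])]
0.064 [array([471.6, 341.4]), array([473.4, 337.7]), array([480.5, 322.8])]
```

View pics/m6.png

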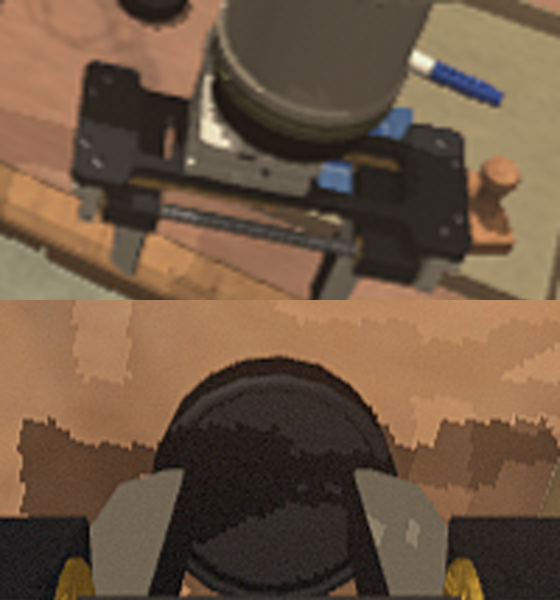

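Emit:
servo_tool(plan="0.001 0.002 0.03 0;0.001 0.002 0.06 0;0.001 0.002 0.075 0;0.001 0.002 0.08 0;0.001 0.002 0.08 0;0.001 0.002 0.08 0;0.001 0.002 0.082 0;0.001 0.002 0.084 0;0.001 0.002 0.084 0")

```text
t: 7.08
tool_pos: [0.5067, -0.45, 0.0193]
orientation: [3.112, 0.422, 0.002]
force: [0.1, 1.1, -0.3]
opening: 0.0931
gripper_force: 0.0
```

Emit:
servo_tool(plan="0 0 0.001 0;0 0 0.002 0;0 0 0.003 0;0 0 0.003 0")

```text
t: 7.42
tool_pos: [0.506, -0.4492, 0.0149]
orientation: [-3.113, -0.423, 0.0]
force: [0.1, 0.1, -0.6]
opening: 0.0928
gripper_force: 0.0
```

Emit:
servo_tool(plan="0 0 0 0;0 0 0 0;0 0 0 0;0 0 0 0;0 0 0 0;0 0 0 0;0 0 0 0", grip=1)

```text
t: 8.0
tool_pos: [0.5061, -0.4494, 0.0151]
orientation: [3.113, 0.422, 0.0]
force: [-0.2, -0.8, 0.0]
opening: 0.0509
gripper_force: 0.0
```

Emit:
servo_tool(plan="0 0 0 0;0 0 0 0;0 0 0 0;0 0 0 0;0 0 0 0;0 0 0 0;0 0 0 0;0 0 0.002 0;0 0 0.004 0;0 0 0.004 0", grip=-1)

```text
t: 8.83
tool_pos: [0.5058, -0.4491, 0.0104]
orientation: [-3.112, -0.422, 0.001]
force: [-0.4, 0.4, -0.9]
opening: 0.0929
gripper_force: 0.0
```

Emit:
servo_tool(plan="0 0 0.001 0;0 0 0.002 0;0 0 0.003 0;0 0 0.003 0")

```text
t: 9.17
tool_pos: [0.506, -0.4492, 0.0078]
orientation: [-3.113, -0.423, 0.0]
force: [-0.3, 1.2, -0.7]
opening: 0.0929
gripper_force: 0.0
```

Emit:
servo_tool(plan="0 0 0.001 0;0 0 0.002 0;0 0 0.003 0;0 0 0.003 0")

```text
t: 9.5
tool_pos: [0.506, -0.4492, 0.0048]
orientation: [-3.113, -0.422, 0.0]
force: [-0.4, -0.3, -0.3]
opening: 0.0931
gripper_force: 0.0
```

Run:
```python
from h import *
im=cam("wrist","w7"); s=status.read_state(); print(s["tool_pos"],s["force"],s["opening"])
cam("scene","s7")
a=cv2.imread("pics/s7.png")[190:300,350:510]
cv2.imwrite("pics/m7.png",np.hstack([cv2.resize(a,(400,275),interpolation=cv2.INTER_CUBIC),cv2.resize(im[160:297,200:400],(400,275))]))
```

```text
[ 0.50599668 -0.44925072  0.00493715] [-0.00487202 -0.24983957  0.24643933] 0.0928283441624197
```

View pics/m7.png

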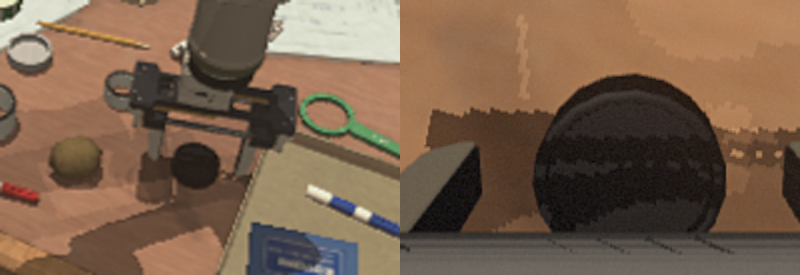

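Run:
```python
from h import *
M=T()
for y in(-.0465,-.064,.0465,.064): print(y,[proj("s7",(M@[0,y,z,1])[:3]).round(1) for z in(.017,0,-.03)])
print("disc",proj("s7",(.5055,-.449,.022)),proj("s7",(.5055,-.449,.0)))
print("disc w7",onz("w7",200+(630-400)/2,160+150/2,.02))
```

```text
-0.0465 [array([411.1, 256.9]), array([411.8, 253.6]), array([413.1, 247.5])]
-0.064 [array([405.5, 255.9]), array([406.2, 252.6]), array([407.4, 246.5])]
0.0465 [array([440.9, 262.4]), array([441.9, 259.1]), array([443.7, 253. ])]
0.064 [array([446.6, 263.4]), array([447.6, 260.1]), array([449.5, 254.1])]
disc [427.43898612 253.01424053] [426.33125368 257.39620257]
disc w7 [ 0.51389329 -0.44701847  0.02      ]
```

Emit:
servo_tool(plan="0 0 0.001 0;0 0 0.002 0;0 0 0.003 0;0 0 0.004 0;0 0 0.004 0")

```text
t: 10.02
tool_pos: [0.506, -0.4492, 0.0008]
orientation: [-3.113, -0.423, 0.0]
force: [-0.3, -0.1, -0.1]
opening: 0.0931
gripper_force: 0.0
```

Emit:
servo_tool(plan="0 0 0.001 0;0 0 0.002 0;0 0 0.003 0;0 0 0.003 0")

```text
t: 10.35
tool_pos: [0.506, -0.4492, -0.0022]
orientation: [-3.113, -0.422, 0.0]
force: [0.1, 0.4, -0.5]
opening: 0.0926
gripper_force: 0.0
```

Emit:
servo_tool(plan="0 0 0.001 0;0 0 0.002 0;0 0 0.002 0")

```text
t: 10.6
tool_pos: [0.506, -0.4492, -0.0042]
orientation: [-3.113, -0.422, 0.0]
force: [0.2, -0.1, 0.4]
opening: 0.0931
gripper_force: 0.0
```

Emit:
servo_tool(plan="0 0 0.001 0;0 0 0.002 0;0 0 0.002 0")

```text
t: 10.85
tool_pos: [0.506, -0.4493, -0.0061]
orientation: [-3.113, -0.422, 0.0]
force: [0.1, -0.3, -0.3]
opening: 0.093
gripper_force: 0.0
```

Emit:
servo_tool(plan="0 0 0.001 0;0 0 0.002 0;0 0 0.002 0")

```text
t: 11.1
tool_pos: [0.506, -0.4492, -0.0082]
orientation: [-3.113, -0.422, 0.0]
force: [-0.2, 0.1, 0.1]
opening: 0.093
gripper_force: 0.0
```

Emit:
servo_tool(plan="0 0 0.001 0;0 0 0.002 0;0 0 0.002 0")

```text
t: 11.35
tool_pos: [0.5062, -0.4495, -0.0096]
orientation: [3.113, 0.423, 0.0]
force: [-1.0, 1.1, 2.9]
opening: 0.0933
gripper_force: 1.5
```

Emit:
servo_tool(plan="0 0 -0.008 0;0 0 -0.008 0;0 0 -0.008 0")

```text
t: 11.6
tool_pos: [0.5067, -0.45, -0.0008]
orientation: [3.112, 0.422, 0.002]
force: [-0.6, -0.3, -0.1]
opening: 0.0932
gripper_force: 0.0
```

Emit:
servo_tool(plan="0 0 0 0;0 0 0 0;0 0 0 0;0 0 0 0;0 0 0 0;0 0 0 0;0 0 0 0;0 0 0 0;0 0 0 0;0 0 0 0", grip=1, grip_force=15)

```text
t: 12.43
tool_pos: [0.506, -0.4493, -0.002]
orientation: [-3.113, -0.422, 0.0]
force: [-0.3, 1.1, -0.9]
opening: 0.0576
gripper_force: 15.0
```

Emit:
servo_tool(plan="0 0 -0.03 0;0 0 -0.07 0;0.01 -0.03 -0.11 0;0.02 -0.07 -0.15 0;0.03 -0.11 -0.17 0;0.04 -0.15 -0.17 0;0.05 -0.19 -0.17 0;0.06 -0.23 -0.17 0;0.07 -0.27 -0.17 0;0.07 -0.31 -0.17 0;0.07 -0.35 -0.17 0;0.07 -0.39 -0.17 0")

```text
t: 13.43
tool_pos: [0.4736, -0.0702, 0.1682]
orientation: [3.113, 0.422, 0.001]
force: [0.6, 1.9, -1.4]
opening: 0.0576
gripper_force: 15.0
```

Emit:
servo_tool(plan="0 -0.04 0 0;0 -0.08 0 0;0 -0.12 0 0;0 -0.16 0 0;0 -0.18 0 0;0 -0.19 0 0;0 -0.19 0 0;0 -0.19 0 0;0 -0.19 0 0;0 -0.19 0 0")

```text
t: 14.27
tool_pos: [0.424, 0.1098, 0.168]
orientation: [3.113, 0.42, -0.0]
force: [-0.8, 0.3, -0.8]
opening: 0.0575
gripper_force: 15.0
```

Run:
```python
from h import *
im=cam("wrist","w8"); go(.498,.118,.2); uv=proj("w8",(.498,.118,.036)); print(uv,status.read_state()["opening"])
h=cv2.cvtColor(im,cv2.COLOR_BGR2HSV); m=(h[...,0]>8)&(h[...,0]<28)&(h[...,1]>90)&(h[...,2]>120)
e=blob("w8",m,uv); print(e,onz("w8",*e[0],.033).round(4))
cv2.ellipse(im,e,(0,255,0),1); cv2.imwrite("pics/t8.png",im)
```

```text
t 14.3 yaw 15.3 at [0.4239 0.1098 0.1681] -> [ 0.0736  0.0117 -0.032 ] turn 0.0  q6 1.44 f [-0.  -0.4 -1.1]
[326.66043523 124.54787708] 0.05739850758210186
((323.7437744140625, 125.9926528930664), (59.680606842041016, 61.92794418334961), 5.691216945648193) [0.4959 0.1204 0.033 ]
```

View pics/t8.png

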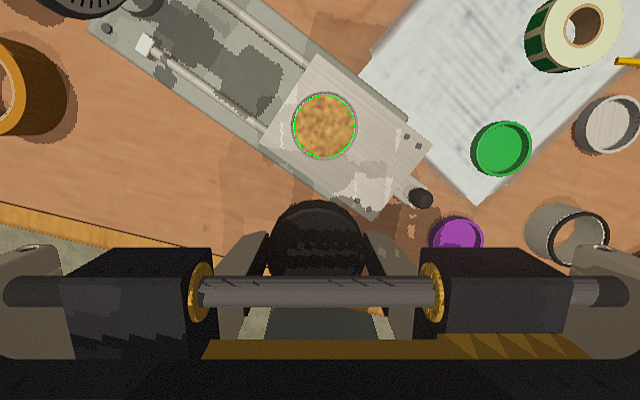

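Emit:
servo_tool(plan="0.03 0.005 0 0;0.065 0.01 0.02 0;0.073 0.011 0.05 0;0.073 0.011 0.08 0;0.073 0.011 0.1 0;0.073 0.011 0.108 0;0.073 0.011 0.108 0;0.073 0.011 0.108 0;0.073 0.011 0.108 0;0.073 0.011 0.108 0")

```text
t: 15.15
tool_pos: [0.4985, 0.12, 0.0623]
orientation: [3.113, 0.422, 0.006]
force: [0.3, 0.4, -0.3]
opening: 0.0571
gripper_force: 15.0
```

Run:
```python
from h import *
im=cam("wrist","w9"); go(.4975,.119,.03)
cv2.imwrite("pics/t9.png",cv2.resize(im[90:290,200:440],None,fx=3,fy=3,interpolation=cv2.INTER_CUBIC))
```

```text
t 15.2 yaw 15.5 at [0.4983 0.1201 0.0621] -> [-0.0012  0.0008  0.0321] turn 0.0  q6 1.44 f [-0.7 -0.3 -0.3]
```

View pics/t9.png

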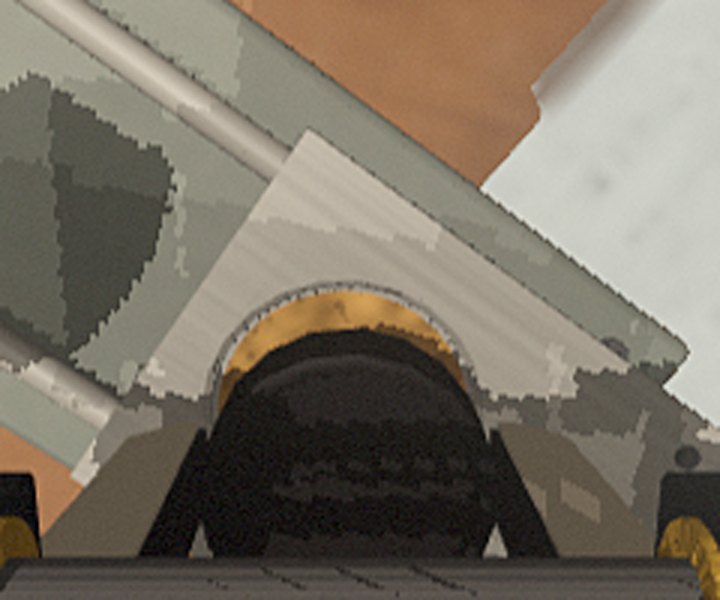

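Emit:
servo_tool(plan="0.001 -0.001 0.005 0;0.001 -0.001 0.01 0;0.001 -0.001 0.015 0;0.001 -0.001 0.015 0;0.001 -0.001 0.015 0;0.001 -0.001 0.015 0;0.001 -0.001 0.015 0")

```text
t: 15.78
tool_pos: [0.4976, 0.1212, 0.0452]
orientation: [3.113, 0.423, 0.0]
force: [0.1, 0.1, -0.5]
opening: 0.0576
gripper_force: 15.0
```

Run:
```python
from h import *
go(.4996,.121,.029)
```

```text
t 15.8 yaw 15.5 at [0.4976 0.1212 0.0452] -> [0.0018 0.0007 0.0162] turn 0.0  q6 1.44 f [ 0.1  0.1 -0.5]
```

Adjust 2 mm ahead, then descend slowly to contact.

Emit:
servo_tool(plan="0.002 0.0005 0.002 0;0.002 0.0005 0.006 0;0.002 0.0005 0.009 0;0.002 0.0005 0.011 0;0.002 0.0005 0.013 0;0.002 0.0005 0.0135 0;0.002 0.0005 0.0135 0")

```text
t: 16.37
tool_pos: [0.4993, 0.1212, 0.0313]
orientation: [3.113, 0.423, -0.001]
force: [-0.2, 0.4, -1.5]
opening: 0.0576
gripper_force: 15.0
```

Emit:
servo_tool(plan="0 0 0.001 0;0 0 0.002 0;0 0 0.003 0;0 0 0.003 0")

```text
t: 16.7
tool_pos: [0.4998, 0.1213, 0.0289]
orientation: [-3.113, -0.423, -0.001]
force: [-1.3, 0.1, 1.5]
opening: 0.0575
gripper_force: 15.0
```

Emit:
servo_tool(plan="0 0 0 0;0 0 0 0;0 0 0 0;0 0 -0.001 0;0 0 -0.03 0;0 0 -0.07 0;0 0 -0.1 0;0 0 -0.1 0;0 0 -0.1 0;0 0 -0.1 0;0 0 -0.1 0", grip=-0.5)

```text
t: 17.62
tool_pos: [0.4985, 0.1211, 0.127]
orientation: [-3.113, -0.422, 0.004]
force: [0.3, -0.8, 0.0]
opening: 0.0699
gripper_force: 0.0
```

Run:
```python
from h import *
im=cam("wrist","w10"); go(.579,-.184,.1); uv=proj("w10",(.499,.121,.05)); print(uv,status.read_state()["opening"])
e=blob("w10",im.max(2)<75,uv); print("disc",e)
h=cv2.cvtColor(im,cv2.COLOR_BGR2HSV); m=(h[...,0]>8)&(h[...,0]<28)&(h[...,1]>90)&(h[...,2]>100)
c=np.argwhere(m&(np.hypot(np.arange(640)[None]-uv[0],np.arange(400)[:,None]-uv[1])<60)); print("cork px",len(c),c.min(0)[::-1],c.max(0)[::-1])
for z in (.053,): print(onz("w10",*e[0],z).round(4))
```

```text
t 17.7 yaw 15.5 at [0.4983 0.121  0.1268] -> [-0.0035  0.3155  0.0267] turn 0.0  q6 1.44 f [ 0.8 -0.8 -0.7]
[315.52846808 207.11609073] 0.06996570086019223
disc ((315.7366943359375, 206.691650390625), (63.95673751831055, 65.03347778320312), 6.6849470138549805)
cork px 184 [263 175] [347 256]
[0.5002 0.1211 0.053 ]
```

Emit:
servo_tool(plan="-0.003 0.04 0 0;-0.003 0.08 0 0;-0.003 0.12 0 0;-0.003 0.16 0 0;-0.003 0.2 0 0;-0.003 0.24 0 0;-0.003 0.28 0 0;-0.003 0.305 0.01 0;-0.003 0.315 0.025 0;-0.003 0.315 0.025 0;-0.003 0.315 0.025 0;-0.003 0.315 0.025 0", grip=-1)

```text
t: 18.67
tool_pos: [0.58, -0.1821, 0.1029]
orientation: [-3.112, -0.423, 0.002]
force: [1.1, 0.8, 0.5]
opening: 0.0931
gripper_force: 0.0
```

Emit:
servo_tool(plan="0 0 0 0;0 0 0 0;0 0 0 0;0 0 0 0")

```text
t: 19.0
tool_pos: [0.581, -0.1827, 0.1043]
orientation: [3.112, 0.424, 0.001]
force: [-0.1, 0.0, -0.4]
opening: 0.0928
gripper_force: 0.0
```

Run:
```python
from h import *
im=cam("wrist","w11"); go(.579,-.184,.1); uv=proj("w11",(.579,-.184,.02)); print(uv)
h=cv2.cvtColor(im,cv2.COLOR_BGR2HSV); roi=np.hypot(np.arange(640)[None]-uv[0],np.arange(400)[:,None]-uv[1])<60
m=(h[...,1]<70)&(h[...,2]>90); e=blob("w11",m&roi,uv); print(e,onz("w11",*e[0],.02).round(4),onz("w11",*e[0],.012).round(4))
c=im[int(uv[1])-60:int(uv[1])+60:8,int(uv[0])-60:int(uv[0])+60:6]
hh=cv2.cvtColor(c,cv2.COLOR_BGR2HSV)
for r in hh: print(' '.join('%3d/%3d'%(x[1],x[2]) for x in r))
```

```text
t 19.1 yaw 15.5 at [ 0.581  -0.1827  0.1042] -> [-0.0022  0.0007  0.0042] turn 0.0  q6 0.91 f [-0.4 -0.3  0.1]
[316.05909184 208.27095771]
((304.5247802734375, 193.1086883544922), (81.21450805664062, 105.16281127929688), 55.610008239746094) [ 0.5901 -0.17    0.02  ] [ 0.5883 -0.1701  0.012 ]
  7/183   8/182  10/185   7/185   8/184   7/179   6/176  10/181   7/180   9/180  19/157  50/128  82/131 118/134 121/137 119/139 125/135 121/139 131/138 128/140
  7/181  10/183  10/186   8/185  10/179   6/178   7/179  10/184   8/186  33/154  55/130 124/142 125/141 127/142 127/142 122/144 126/142 131/142 125/143 126/146
  7/183  10/185  10/185   9/180   7/184   7/183   7/182   8/191  45/142  60/136 130/131 123/141 125/139 124/140 123/143 132/145 124/132 135/144 126/138 132/137
 10/183  14/186   9/172   7/184  10/183  10/177  11/183  58/133  59/139  62/ 90  19/ 66  56/ 77 127/135 120/127 128/139 123/151 124/142 128/129 132/131 137/132
 10/182   9/171   8/186   6/183  10/183  10/171  60/140  30/187  43/ 65  43/142  33/145  39/138  39/139  38/174 128/132 128/131 135/127 128/129 132/126 135/130
 10/171
[... 892 characters left out ...]
/ 63  48/ 79 138/ 94 133/ 90 137/ 93 140/ 89 132/ 91 130/ 92
133/138 140/126 130/131 128/ 74 128/ 68 131/ 68 122/ 73 113/ 72 116/ 66  47/114  57/ 71  93/ 71 136/ 86 129/ 85 140/106 137/104 128/106 130/102 139/101 143/102
140/138 138/139 129/142 117/ 70 117/ 74 145/ 67 119/ 73 129/ 69 139/ 68 139/ 66 129/ 67 125/ 98 144/ 99 124/109 137/104 136/107 136/107 145/104 144/103 137/106
139/138 138/139 128/140 124/ 80 123/ 85 131/ 70 145/ 65 139/ 68 142/ 70 124/ 70 132/ 91 139/108 141/103 135/106 133/102 129/103 141/105 156/ 98 132/104 140/100
133/142 140/142 132/143 132/ 83 137/ 84 133/ 69 143/ 66 137/ 67 126/ 67 151/ 88 136/103 142/106 126/109 131/103 154/101 134/105 129/103 136/105 145/100 130/108
```

Run:
```python
from h import *
im=cv2.imread("pics/w11.png"); h=cv2.cvtColor(im,cv2.COLOR_BGR2HSV); uv=(316,205)
m=((h[...,1]>22)&(h[...,1]<75)&(h[...,2]>45)).astype(np.uint8)*255
m=cv2.morphologyEx(cv2.medianBlur(m,3),cv2.MORPH_CLOSE,np.ones((5,5)))
for k in (15,21,27):
    o=cv2.morphologyEx(m,cv2.MORPH_OPEN,cv2.getStructuringElement(cv2.MORPH_ELLIPSE,(k,k)))
    c=min(cv2.findContours(o,cv2.RETR_EXTERNAL,cv2.CHAIN_APPROX_NONE)[0],key=lambda c:np.linalg.norm(np.array(cv2.minEnclosingCircle(c)[0])-uv))
    e=cv2.fitEllipse(cv2.convexHull(c)); print(k,e,cv2.minEnclosingCircle(c),onz("w11",*e[0],.02).round(4))
i2=tile("w11",316,203,h=50,k=5,e=e); cv2.imwrite("pics/t11.png",i2)
```

```text
15 ((312.06610107421875, 201.70623779296875), (66.00438690185547, 74.12541961669922), 122.47309875488281) ((311.41241455078125, 202.35037231445312), 37.14698028564453) [ 0.5841 -0.1788  0.02  ]
21 ((312.8396301269531, 202.1266632080078), (64.82831573486328, 72.84038543701172), 124.89871215820312) ((312.0, 203.0), 36.40065002441406) [ 0.5839 -0.1796  0.02  ]
27 ((313.3853454589844, 202.40121459960938), (64.52837371826172, 71.36482238769531), 126.85771942138672) ((312.875, 202.875), 35.68316650390625) [ 0.5838 -0.1801  0.02  ]
```

View pics/t11.png

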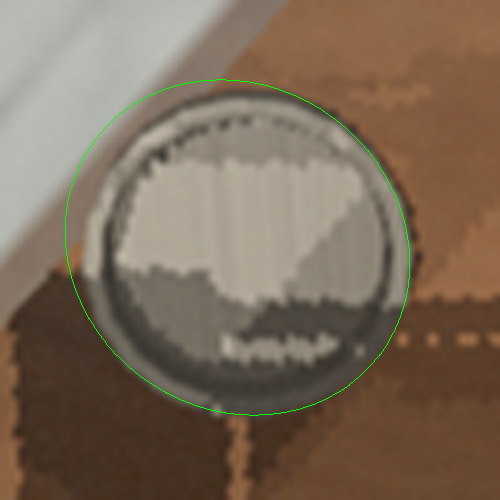

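Run:
```python
from h import *
p=onz("w11",315.5,203.9,.02); print(p); go(p[0],p[1],-.001)
```

```text
[ 0.58290029 -0.18238063  0.02      ]
t 19.1 yaw 15.5 at [ 0.581  -0.1827  0.1042] -> [1.900e-03 1.000e-04 1.052e-01] turn 0.0  q6 0.91 f [-0.4 -0.3  0.1]
```

Emit:
servo_tool(plan="0.002 0 0.03 0;0.002 0 0.06 0;0.002 0 0.085 0;0.002 0 0.1 0;0.002 0 0.106 0;0.002 0 0.106 0;0.002 0 0.106 0;0.002 0 0.106 0")

```text
t: 19.72
tool_pos: [0.584, -0.1832, -0.0005]
orientation: [3.112, 0.422, 0.004]
force: [-0.0, -0.7, 0.6]
opening: 0.0932
gripper_force: 0.0
```

Emit:
servo_tool(plan="0 0 0 0;0 0 0 0;0 0 0 0;0 0 0 0;0 0 0 0;0 0 0 0;0 0 0 0;0 0 0 0;0 0 0 0", grip=1)

```text
t: 20.47
tool_pos: [0.5827, -0.1826, -0.0022]
orientation: [3.113, 0.423, 0.0]
force: [-0.6, 1.7, 4.0]
opening: 0.0612
gripper_force: 16.5
```

Run:
```python
from h import *
go(.5,.121,.1)
```

```text
t 20.5 yaw 15.5 at [ 0.5827 -0.1826 -0.0022] -> [ 0.0013 -0.3147 -0.1022] turn 0.0  q6 0.91 f [-0.6  1.7  4. ]
```

Emit:
servo_tool(plan="0 0 -0.03 0;0 0 -0.07 0;0 -0.03 -0.1 0;0.001 -0.07 -0.11 0;0.001 -0.11 -0.11 0;0.001 -0.15 -0.11 0;0.001 -0.19 -0.11 0;0.001 -0.23 -0.11 0;0.001 -0.265 -0.11 0;0.001 -0.295 -0.11 0;0.001 -0.31 -0.11 0;0.001 -0.315 -0.11 0")

```text
t: 21.47
tool_pos: [0.4985, 0.1236, 0.1074]
orientation: [-3.112, -0.427, 0.001]
force: [0.3, 1.1, -0.6]
opening: 0.0611
gripper_force: 16.3
```

Emit:
servo_tool(plan="0 0 0.02 0;0 0 0.04 0;0 0 0.05 0;0 0 0.05 0;0 0 0.05 0;0 0 0.05 0")

```text
t: 21.97
tool_pos: [0.5004, 0.1208, 0.0585]
orientation: [3.113, 0.421, 0.002]
force: [0.0, 0.3, -0.5]
opening: 0.0608
gripper_force: 16.3
```

Run:
```python
from h import *
go(.5,.121,.048); print(status.read_state()["opening"])
```

```text
t 22.0 yaw 15.4 at [0.5004 0.1208 0.0585] -> [-0.0003 -0.0003  0.0105] turn 0.0  q6 1.44 f [ 0.   0.3 -0.5]
0.06083534879936377
```

Emit:
servo_tool(plan="0 0 0.003 0;0 0 0.006 0;0 0 0.008 0;0 0 0.0095 0;0 0 0.0105 0;0 0 0.0105 0;0 0 0.0105 0")

```text
t: 22.55
tool_pos: [0.4996, 0.1212, 0.0471]
orientation: [3.113, 0.423, -0.0]
force: [-0.1, 0.4, -0.7]
opening: 0.0608
gripper_force: 16.3
```

Emit:
servo_tool(plan="0 0 0.0005 0;0 0 0.001 0;0 0 0.0015 0;0 0 0.0015 0")

```text
t: 22.88
tool_pos: [0.4998, 0.1214, 0.0467]
orientation: [-3.113, -0.423, -0.001]
force: [-4.1, -0.0, 8.5]
opening: 0.0609
gripper_force: 14.9
```

Emit:
servo_tool(plan="0 0 0 0;0 0 0 0;0 0 0 0;0 0 0 0;0 0 -0.02 0;0 0 -0.05 0;0 0 -0.08 0;0 0 -0.09 0;0 0 -0.09 0;0 0 -0.09 0;0 0 -0.09 0;0 0 -0.09 0", grip=-0.65)

```text
t: 23.88
tool_pos: [0.4982, 0.121, 0.1333]
orientation: [3.113, 0.423, -0.006]
force: [0.6, 0.1, -0.3]
opening: 0.0771
gripper_force: 0.0
```

Run:
```python
from h import *
im=cam("wrist","w12"); go(.574,-.321,.11); uv=proj("w12",(.4998,.1214,.069)); print(uv,status.read_state()["opening"])
g=cv2.GaussianBlur(cv2.cvtColor(im,cv2.COLOR_BGR2GRAY),(3,3),0)
x0,y0=int(uv[0])-60,int(uv[1])-60
for r in cv2.cvtColor(im,cv2.COLOR_BGR2HSV)[y0:y0+120:8,x0:x0+120:6]: print(' '.join('%3d/%3d'%(x[1],x[2]) for x in r))
```

```text
t 23.9 yaw 15.5 at [0.4983 0.121  0.1335] -> [-0.0447  0.4462  0.0234] turn 0.0  q6 1.44 f [ 0.6  0.3 -0.6]
[315.34031015 209.53863438] 0.07684167156488517
 32/ 71  41/ 69  29/ 71  36/119  28/119  29/122  34/126  34/178  35/180  33/171  34/172  35/177  34/175  32/128  32/128  37/130  36/114   9/189  12/191  13/192
 30/ 69  49/ 68  32/ 63  34/120  41/124  36/121  38/161  38/159  37/157  37/159  40/160  38/156  35/152  33/161  37/160  34/121  31/132  35/132  49/ 94  12/193
 48/ 64  30/ 67  36/126  34/121  34/119  39/157  40/158  39/156  34/150  35/154  38/156  36/156  36/155  37/158  38/148  38/153  38/161  31/123  32/126  32/120
 32/ 63  28/127  28/117  33/122  35/160  37/158  38/153  39/157  42/103  53/ 43  48/ 32  50/ 92  38/154  35/160  39/150  35/176  34/174  36/183  34/167  33/123
 33/122  29/141  33/140  43/154  37/158  39/155  47/ 92  38/120  36/155  48/102  37/173  36/165  40/146  40/142  36/100  37/157  38/148  39/155  39/151  38/156
 29/139  31/139  38/156  36/148  43/155  46/105  42/ 66  59/ 69  41/149  40/146  36/150  38/147  38/149  34/151  37/179  56/ 82  34/179  33/184 
[... 755 characters left out ...]
/116  44/110  45/ 63  42/109  38/115  40/114  41/111  33/116
134/168 129/166 133/172  30/126  38/122  42/ 79  47/ 86  44/ 76  42/ 73  39/ 66  50/ 66  44/ 69  50/ 66  43/126  45/ 79  43/137  39/119  39/138  42/128  47/131
132/172 125/167 132/166 135/166 134/175  38/ 88  40/ 96  46/ 99  54/ 81  51/ 95  44/ 81  51/ 80  44/ 82  34/ 83  39/ 86  49/ 98  39/ 98  40/ 96  43/100  45/107
128/178 134/168 134/164 131/163 125/174 136/ 88 155/ 82  42/ 85  53/101  43/ 95  44/104  42/ 85  44/ 81  46/ 83  40/ 77  48/ 96  47/ 98  44/ 98  41/ 99  44/ 99
134/166 135/164 137/162 127/168 134/167 132/ 91 141/ 83 134/ 82 139/ 88  34/ 74  54/ 81  39/ 79  49/ 83  39/ 84  41/100  40/102  44/ 99  50/ 97  39/ 97  43/100
```

Emit:
servo_tool(plan="-0.005 0.04 0 0;-0.01 0.08 0 0;-0.015 0.12 0 0;-0.02 0.16 0 0;-0.025 0.2 0 0;-0.03 0.24 0 0;-0.035 0.28 0 0;-0.04 0.32 0 0;-0.045 0.36 0 0;-0.045 0.4 0 0;-0.045 0.43 0.01 0;-0.045 0.446 0.025 0", grip=-1)

```text
t: 24.93
tool_pos: [0.5756, -0.3251, 0.1107]
orientation: [3.111, 0.418, 0.002]
force: [0.3, -0.6, 0.5]
opening: 0.0924
gripper_force: 0.0
```

Emit:
servo_tool(plan="0 0 0 0;0 0 0 0;0 0 0 0;0 0 0 0;0 0 0 0;0 0 0 0")

```text
t: 25.43
tool_pos: [0.5757, -0.3199, 0.1116]
orientation: [3.112, 0.424, 0.002]
force: [-0.2, 0.0, 0.7]
opening: 0.0931
gripper_force: 0.0
```

Run:
```python
from h import *
im=cam("wrist","w13"); go(.574,-.321,.11); uv=proj("w13",(.574,-.321,.028)); print(uv)
for th in(60,75,90):
  roi=np.hypot(np.arange(640)[None]-uv[0],np.arange(400)[:,None]-uv[1])<45
  h=cv2.cvtColor(im,cv2.COLOR_BGR2HSV)
  m=((h[...,2]<th)&(h[...,1]<100)&roi)
  e=blob("w13",m,uv); print(th,e,onz("w13",*e[0],.028).round(4))
x0,y0=int(uv[0])-42,int(uv[1])-42
for r in h[y0:y0+90:5,x0:x0+90:4]: print(' '.join('%3d/%3d'%(x[1],x[2]) for x in r))
```

```text
t 25.5 yaw 15.5 at [ 0.5756 -0.3201  0.1115] -> [-0.0018  0.0005  0.0015] turn 0.0  q6 0.71 f [0.2 0.7 0.2]
[315.82844432 208.01960284]Traceback (most recent call last):
  File "<stdin>", line 7, in <module>
  File "h.py", line 36, in blob
    cs=[c for c in cs if len(c)>25]; c=min(cs,key=lambda c:np.linalg.norm(np.array(cv2.minEnclosingCircle(c)[0])-uv))
                                       ~~~^^^^^^^^^^^^^^^^^^^^^^^^^^^^^^^^^^^^^^^^^^^^^^^^^^^^^^^^^^^^^^^^^^^^^^^^^^^
ValueError: min() iterable argument is empty
```

Run:
```python
from h import *
im=cv2.imread("pics/w13.png"); uv=np.array((315.8,208)); h=cv2.cvtColor(im,cv2.COLOR_BGR2HSV)
roi=np.hypot(np.arange(640)[None]-uv[0],np.arange(400)[:,None]-uv[1])<50
m=((h[...,1]<95)&roi)
try:
  e=blob("w13",m,uv); print(e,onz("w13",*e[0],.028).round(4))
except Exception as x: print(x)
x0,y0=int(uv[0])-40,int(uv[1])-44
for j in range(0,88,3): print('%3d '%(y0+j)+''.join('#' if h[y0+j,x0+i,1]<75 and h[y0+j,x0+i,2]<75 else 'o' if h[y0+j,x0+i,1]<95 else '.' for i in range(80)))
```

```text
((317.20343017578125, 207.09542846679688), (39.17689895629883, 42.94778823852539), 86.3333740234375) [ 0.5752 -0.322   0.028 ]
164 ................................................................................
167 ................................................................................
170 ................................................................................
173 ................................................................................
176 ................................................................................
179 .................................ooooooooooooooooo..............................
182 ...........................oooooooooooooooooooooooooooo.........................
185 .........................oooooo...oo.#oo#..#oo###....#ooooo.....................
188 ......................ooo#...oo......................#oo.oooo...................
191 .....................oo..................................oo.oo..................
194 .....................o#o......................................#o................
197 ...................oo#............
[... 876 characters left out ...]
....................
230 ................................................................................
233 ................................................................................
236 ................................................................................
239 ................................................................................
242 ................................................................................
245 ................................................................................
248 ................................................................................
251 ................................................................................
```

Emit:
servo_tool(plan="0.0005 0.001 0.03 0;0.0005 0.001 0.06 0;0.0005 0.001 0.085 0;0.0005 0.001 0.1 0;0.0005 0.001 0.106 0;0.0005 0.001 0.106 0;0.0005 0.001 0.106 0;0.0005 0.001 0.106 0")

```text
t: 26.15
tool_pos: [0.5774, -0.3224, 0.007]
orientation: [3.111, 0.422, 0.004]
force: [0.3, -0.3, 0.9]
opening: 0.0932
gripper_force: 0.0
```

Emit:
servo_tool(plan="0 0 0 0;0 0 0 0;0 0 0 0;0 0 0 0;0 0 0 0;0 0 0 0;0 0 0 0;0 0 0 0;0 0 0 0;0 0 0 0;0 0 0 0", grip=1)

```text
t: 27.07
tool_pos: [0.5758, -0.3214, 0.0045]
orientation: [-3.113, -0.422, 0.0]
force: [-1.3, 0.1, -0.5]
opening: 0.0452
gripper_force: 15.0
```

Run:
```python
from h import *
go(.4999,.1213,.1)
```

```text
t 27.1 yaw 15.5 at [ 0.5758 -0.3214  0.0045] -> [ 0.0449 -0.4469 -0.0954] turn 0.0  q6 0.71 f [-1.3  0.1 -0.5]
```

Emit:
servo_tool(plan="0 0 -0.03 0;0 0 -0.07 0;0.005 -0.04 -0.1 0;0.01 -0.08 -0.11 0;0.015 -0.12 -0.11 0;0.02 -0.16 -0.11 0;0.025 -0.2 -0.11 0;0.03 -0.24 -0.11 0;0.035 -0.28 -0.11 0;0.04 -0.32 -0.11 0;0.045 -0.36 -0.11 0;0.045 -0.4 -0.11 0")

```text
t: 28.07
tool_pos: [0.5124, 0.078, 0.115]
orientation: [-3.113, -0.423, -0.002]
force: [1.3, 0.0, -0.4]
opening: 0.0455
gripper_force: 15.0
```

Emit:
servo_tool(plan="0 -0.03 0 0;0 -0.047 0 0;0 -0.047 0 0;0 -0.047 0.01 0;0 -0.047 0.03 0;0 -0.047 0.035 0;0 -0.047 0.035 0;0 -0.047 0.035 0;0 -0.047 0.035 0;0 -0.047 0.035 0")

```text
t: 28.9
tool_pos: [0.5009, 0.121, 0.0806]
orientation: [3.113, 0.421, 0.002]
force: [0.2, -0.4, 0.1]
opening: 0.0453
gripper_force: 15.0
```

Run:
```python
from h import *
go(.4999,.1213,.0615); print(status.read_state()["opening"])
```

```text
t 28.9 yaw 15.4 at [0.5009 0.121  0.0806] -> [-0.0009 -0.0006  0.0191] turn 0.0  q6 1.44 f [ 0.2 -0.4  0.1]
0.04526176927826313
```

Emit:
servo_tool(plan="-0.001 -0.0005 0.003 0;-0.001 -0.0005 0.007 0;-0.001 -0.0005 0.011 0;-0.001 -0.0005 0.014 0;-0.001 -0.0005 0.016 0;-0.001 -0.0005 0.0175 0;-0.001 -0.0005 0.0175 0;-0.001 -0.0005 0.0175 0")

```text
t: 29.57
tool_pos: [0.499, 0.1216, 0.0621]
orientation: [-3.113, -0.423, 0.0]
force: [0.2, -0.1, -1.3]
opening: 0.0457
gripper_force: 15.0
```

Emit:
servo_tool(plan="0 0 0.0005 0;0 0 0.001 0;0 0 0.0015 0;0 0 0.0015 0")

```text
t: 29.9
tool_pos: [0.4993, 0.1216, 0.0614]
orientation: [-3.113, -0.423, -0.001]
force: [-3.0, -0.9, 5.7]
opening: 0.0456
gripper_force: 15.0
```

Emit:
servo_tool(plan="0 0 0 0;0 0 0 0;0 0 0 0;0 0 0 0;0 0 -0.01 0;0 0 -0.03 0;0 0 -0.06 0;0 0 -0.08 0;0 0 -0.08 0;0 0 -0.08 0;0 0 -0.08 0", grip=-0.35)

```text
t: 30.82
tool_pos: [0.4987, 0.1215, 0.1403]
orientation: [-3.113, -0.423, 0.001]
force: [0.1, 0.5, -0.1]
opening: 0.0627
gripper_force: 0.0
```

Run:
```python
from h import *
im=cam("wrist","w14"); go(.433,-.319,.13); uv=proj("w14",(.4995,.1214,.085)); print(uv,status.read_state()["opening"])
g=cv2.cvtColor(im,cv2.COLOR_BGR2HSV); x0,y0=int(uv[0])-48,int(uv[1])-50
for j in range(0,96,3): print('%3d '%(y0+j)+''.join('#' if g[y0+j,x0+i,2]<60 else '+' if g[y0+j,x0+i,2]<110 else '.' for i in range(96)))
```

```text
t 30.9 yaw 15.5 at [0.4982 0.1215 0.1396] -> [-0.1802  0.4072  0.0098] turn 0.0  q6 1.44 f [ 0.2  0.2 -0.3]
[315.66116767 213.74130081] 0.06265186510866497
163 ++..............................................................................................
166 .+..............................................................................................
169 ................................................................................................
172 ............................................+......#.........++.................................
175 ..............................++++.+++++++++++++++++++++++++#+..................................
178 ...........................++...+++............................++++.............................
181 ........................++..++............+....+...+..+..............+++++......................
184 ......................+..+........++++.................+++++.............++++...................
187 .......................+.....+++.........++++++++###++++.+.+++++............++++................
190 ..................+++......++..
[... 1587 characters left out ...]
............++++++++++++++++++++++......++++++++##++++........++++++++++++++++++++.....+++....
241 ..............++++++++++++++++++++++++++++++.+........++++++++++++++++++++++++++++++++++++++++++
244 .................+++++++++++++++++++++++++++++++++++++++++++++++++++++++++++++++++++++++++++++++
247 ................+.+++++++++++++++++++++++++++++++++++++++++++++++++++++++++++++++.++++++++++++++
250 ..................++++++++++++++++++++++++++++++++++++++++++++++++++++++++++++++++++++++++++++++
253 ...............+++++++++++++++++++++++++++++++++++++++++++++++++++++++++++++++++++++++++++++++++
256 ..................++++++++++++++++++++++++++++++++++++++++++++++++++++++++++++++++++++++++++++++
```

Emit:
servo_tool(plan="-0.015 0.04 -0.01 0;-0.03 0.08 -0.01 0;-0.045 0.115 -0.01 0;-0.06 0.15 -0.01 0;-0.075 0.185 -0.01 0;-0.09 0.22 -0.01 0;-0.105 0.255 -0.01 0;-0.12 0.29 -0.01 0;-0.135 0.325 0 0;-0.15 0.36 0 0;-0.17 0.395 0 0;-0.18 0.407 0 0", grip=-1)

```text
t: 31.87
tool_pos: [0.4317, -0.3223, 0.1388]
orientation: [-3.113, -0.418, 0.004]
force: [0.9, -1.0, -0.1]
opening: 0.0934
gripper_force: 0.0
```

Emit:
servo_tool(plan="0 0 0 0;0 0 0 0;0 0 0 0;0 0 0 0;0 0 0 0;0 0 0 0")

```text
t: 32.37
tool_pos: [0.4345, -0.3177, 0.1406]
orientation: [-3.113, -0.425, -0.0]
force: [0.1, 0.1, 0.0]
opening: 0.0929
gripper_force: 0.0
```

Run:
```python
from h import *
p=onz("w14",315.7,212.5,.085); print("ring",p.round(4))
im=cam("wrist","w15"); go(.433,-.319,.13); uv=proj("w15",(.433,-.319,.024)); print(uv)
g=cv2.cvtColor(im,cv2.COLOR_BGR2HSV); x0,y0=int(uv[0])-45,int(uv[1])-48
for j in range(0,96,3): print('%3d '%(y0+j)+''.join('#' if g[y0+j,x0+i,0]>=17 else '.' for i in range(90)))
m=(g[...,0]>=17)&(g[...,0]<45)&(g[...,1]>80)&(np.hypot(np.arange(640)[None]-uv[0],np.arange(400)[:,None]-uv[1])<55)
e=blob("w15",m,uv); print(e,[onz("w15",*e[0],z).round(4) for z in(.024,.03)])
```

```text
ring [0.5005 0.1217 0.085 ]
t 32.4 yaw 15.5 at [ 0.4344 -0.3179  0.1407] -> [-0.0017  0.0007  0.0107] turn 0.0  q6 0.57 f [-0.2 -0.1 -0.1]
[316.2101321  199.58267355]
151 ..........................................................................................
154 ..........................................................................................
157 ..........................................................................................
160 ..........................................................................................
163 ..........................................................................................
166 ..........................................................................................
169 ..........................................................................................
172 .........................................###############..................................
175 ..................................#############################...........................
178 .............................#####################################........
[... 1580 characters left out ...]
...................................................
232 ..........................................................................................
235 ..........................................................................................
238 ..........................................................................................
241 ..........................................................................................
244 ........#.................................................................................
((314.90106201171875, 197.50376892089844), (50.19249725341797, 60.93923568725586), 66.8923568725586) [array([ 0.4348, -0.3171,  0.024 ]), array([ 0.4361, -0.3167,  0.03  ])]
```

Run:
```python
from h import *
for n,uv,r in(("top0",(401,235),20),("w1",(318,215),32),("w15",(315,198),48)):
  im=cv2.imread("pics/%s.png"%n); g=cv2.cvtColor(im,cv2.COLOR_BGR2HSV)
  for t in (14,16,18):
    m=((g[...,0]>=t)&(g[...,0]<50)&(g[...,1]>80)&(np.hypot(np.arange(640)[None]-uv[0],np.arange(400)[:,None]-uv[1])<r)).astype(np.uint8)*255
    m=cv2.morphologyEx(cv2.medianBlur(m,3),cv2.MORPH_OPEN,cv2.getStructuringElement(cv2.MORPH_ELLIPSE,(7,7)))
    c=max(cv2.findContours(m,cv2.RETR_EXTERNAL,cv2.CHAIN_APPROX_NONE)[0],key=len); e=cv2.fitEllipse(c)
    a=np.radians(e[2]); P=onz(n,*e[0],.024); Q=onz(n,e[0][0]+10*np.cos(a),e[0][1]+10*np.sin(a),.024)
    M=cv2.moments(m,True); C=np.array([M['m10'],M['m01']])/M['m00']; d=Q-P
    print(n,t,np.round(e[0],1),np.round(e[1],1),round(e[2],1),"pos",P.round(4),"minor heading",np.degrees(np.arctan2(d[1],d[0])).round(1),"cen",C.round(1))
```

```text
top0 14 [400.3 234. ] [19.8 23.6] 46.1 pos [ 0.4331 -0.3173  0.024 ] minor heading -137.7 cen [400.3 234. ]
top0 16 [400.5 233.9] [19.5 23.1] 44.9 pos [ 0.4331 -0.3178  0.024 ] minor heading -136.5 cen [400.5 234. ]
top0 18 [400.6 233.9] [18.3 22.3] 52.2 pos [ 0.4333 -0.318   0.024 ] minor heading -144.1 cen [400.5 233.9]
w1 14 [317.  215.5] [36.6 47.7] 64.0 pos [ 0.4342 -0.3164  0.024 ] minor heading -139.2 cen [317.  215.5]
w1 16 [317.2 215.3] [36.  43.9] 67.1 pos [ 0.4346 -0.3167  0.024 ] minor heading -142.2 cen [317.2 215.3]
w1 18 [317.3 215.5] [34.6 42.7] 64.8 pos [ 0.4343 -0.3168  0.024 ] minor heading -139.9 cen [317.2 215.5]
w15 14 [314.9 197.3] [50.2 63.5] 65.3 pos [ 0.435 -0.317  0.024] minor heading -140.3 cen [316.1 197.2]
w15 16 [315.  197.3] [49.6 61. ] 66.7 pos [ 0.435  -0.3172  0.024 ] minor heading -141.7 cen [315.  197.4]
w15 18 [315.1 196.9] [49.3 55.6] 76.0 pos [ 0.4354 -0.3171  0.024 ] minor heading -150.9 cen [314.8 197.2]
```

Emit:
servo_tool(plan="0.0005 -0.001 0 7;0.0005 -0.001 0 14;0.0005 -0.001 0 21;0.0005 -0.001 0 28;0.0005 -0.001 0 35;0.0005 -0.001 0 42;0.0005 -0.001 0.02 49;0.0005 -0.001 0.04 56;0.0005 -0.001 0.05 63;0.0005 -0.001 0.06 65.5;0.0005 -0.001 0.06 65.5;0.0005 -0.001 0.06 65.5")

```text
t: 33.42
tool_pos: [0.434, -0.317, 0.0803]
orientation: [-2.848, 1.325, 0.002]
force: [0.1, 0.5, -0.5]
opening: 0.0932
gripper_force: 0.0
```

Emit:
servo_tool(plan="0 0 0 0;0 0 0 0;0 0 0 0;0 0 0 0")

```text
t: 33.75
tool_pos: [0.4346, -0.3179, 0.0814]
orientation: [2.847, -1.328, 0.002]
force: [-0.5, -0.6, -0.1]
opening: 0.093
gripper_force: 0.0
```

Run:
```python
from h import *
go(.4348,-.317,-.003,-50)
n="w16"; im=cam("wrist",n); g=cv2.cvtColor(im,cv2.COLOR_BGR2HSV); uv=proj(n,(.4348,-.317,.024)); print(uv)
m=((g[...,0]>=16)&(g[...,0]<50)&(g[...,1]>80)&(np.hypot(np.arange(640)[None]-uv[0],np.arange(400)[:,None]-uv[1])<75)).astype(np.uint8)*255
m=cv2.morphologyEx(cv2.medianBlur(m,3),cv2.MORPH_OPEN,np.ones((7,7)))
e=cv2.fitEllipse(max(cv2.findContours(m,cv2.RETR_EXTERNAL,cv2.CHAIN_APPROX_NONE)[0],key=len)); print(e,onz(n,*e[0],.024).round(4))
```

```text
t 33.8 yaw -50.0 at [ 0.4346 -0.3179  0.0814] -> [-0.0007 -0.0007  0.0844] turn -0.0  q6 1.72 f [-0.5 -0.6 -0.1]
[314.4405622  215.09116781]
((315.31329345703125, 214.85467529296875), (61.94084167480469, 73.57211303710938), 178.60211181640625) [ 0.4344 -0.3176  0.024 ]
```

Emit:
servo_tool(plan="0 0 0.03 0;0 0 0.055 0;0 0 0.075 0;0 0 0.084 0;0 0 0.084 0;0 0 0.084 0;0 0 0.084 0")

```text
t: 34.38
tool_pos: [0.4352, -0.3185, -0.0018]
orientation: [2.846, -1.328, 0.003]
force: [-0.0, -1.0, 0.7]
opening: 0.0927
gripper_force: 0.0
```

Emit:
servo_tool(plan="0 0 0 0;0 0 0 0;0 0 0 0;0 0 0 0;0 0 0 0;0 0 0 0;0 0 0 0;0 0 0 0;0 0 0 0;0 0 0 0;0 0 0 0", grip=1, grip_force=10)

```text
t: 35.3
tool_pos: [0.4342, -0.3176, -0.0033]
orientation: [-2.847, 1.329, -0.0]
force: [-0.1, 0.8, 0.5]
opening: 0.0505
gripper_force: 10.0
```

Run:
```python
from h import *
go(.5,.1215,.13,-25)
```

```text
t 35.3 yaw -50.0 at [ 0.4342 -0.3176 -0.0033] -> [-0.2943 -0.3324 -0.1333] turn -25.0  q6 1.72 f [-0.1  0.8  0.5]
```

Emit:
servo_tool(plan="0 0 -0.02 0;0 0 -0.05 0;-0.005 -0.006 -0.09 -6;-0.02 -0.023 -0.12 -12;-0.045 -0.051 -0.133 -18;-0.07 -0.079 -0.133 -24;-0.095 -0.107 -0.133 -30;-0.12 -0.136 -0.133 -36;-0.145 -0.164 -0.133 -42;-0.17 -0.192 -0.133 -48;-0.195 -0.22 -0.133 -54;-0.22 -0.248 -0.133 -60")

```text
t: 36.3
tool_pos: [0.4827, 0.0121, 0.1295]
orientation: [3.129, 0.281, -0.0]
force: [0.3, -0.5, -1.0]
opening: 0.0506
gripper_force: 10.0
```

Run:
```python
from h import *
go(.5,.1215,.13,15.5)
```

```text
t 36.3 yaw 10.2 at [0.4827 0.0121 0.1295] -> [ 0.0365 -0.1046 -0.0005] turn -5.3  q6 1.31 f [ 0.3 -0.5 -1. ]
```

Emit:
servo_tool(plan="0.009 -0.025 0 -3;0.018 -0.05 0 -5.3;0.026 -0.075 0 -5.3;0.033 -0.095 0 -5.3;0.036 -0.104 0 -5.3;0.036 -0.104 0 -5.3;0.036 -0.104 0 -5.3;0.036 -0.104 0 -5.3;0.036 -0.104 0 -5.3")

```text
t: 37.05
tool_pos: [0.5004, 0.1177, 0.1295]
orientation: [3.114, 0.415, -0.001]
force: [0.1, -1.6, -1.1]
opening: 0.0507
gripper_force: 10.0
```

Run:
```python
from h import *
go(.5,.1215,.13,15.5)
im=cam("wrist","w17"); g=cv2.cvtColor(im,cv2.COLOR_BGR2HSV); uv=proj("w17",(T()@[0,0,-.01,1])[:3]); print(uv,proj("w17",(.5,.1215,.085)))
x0,y0=240,140
for j in range(0,150,5): print('%3d '%(y0+j)+''.join('K' if 16<=g[y0+j,x0+i,0]<50 and g[y0+j,x0+i,1]>80 else '#' if g[y0+j,x0+i,2]<60 else '.' for i in range(0,150,2)))
```

```text
t 37.0 yaw 15.2 at [0.5004 0.1177 0.1295] -> [ 0.0006 -0.0037 -0.0005] turn -0.3  q6 1.44 f [ 0.1 -1.6 -1.1]
[314.99249039 244.6404056 ] [310.4913005  217.66190402]
140 ...........................................................................
145 ...........................................................................
150 ......................................................K....................
155 ...........................................................................
160 ...........................................................................
165 ...........................................................................
170 ...........................................................................
175 ....................................##.....................................
180 ..........................K................................................
185 ...........................................................................
190 ...........................................................................
195 .#..........................###K....#K#####........
[... 764 characters left out ...]
KKKKKKKKKKKKKKKKKKKKKKKKKKKKKKKKKKKKKKKKKKKKKKKK............
250 ............##KKKKKKKKKKKKKKKKKKKKKKKKKKKKKKKKKKKKKKKKKKKKKKKK##...........
255 K..........#KK#K#.KKKKKKKKKKKKKKKKKKKKKKKKKKKKKKKKKKKKKKKKKKKK###..........
260 .K........##K##KKKKKKKKKKKKKKKKKKKKK.KKKKKKKKKKKKKKKKKKKKKKKK#####.........
265 .........##KK#K#KKKKKKKKKKKKKKKKKKKKKKKKKKKKKKKKKKKKKKKKKKKKK######........
270 ..K.....K#######KKKKKKKKKKKKKKKKKKKKKKKKKKKKKKKKKKKKKKKKKKKKK####K##.......
275 .K.....K###K###..KKKKK#K#KKKK##KKKKKKKKK.KK#KKKKK#KKK..KKKKK..###K####.....
280 ..##...........##..................................................##......
285 .......#............#......................................................
```

Emit:
servo_tool(plan="0 -0.0035 0 0;0 -0.0035 0.01 0;0 -0.0035 0.025 0;0 -0.0035 0.037 0;0 -0.0035 0.043 0;0 -0.0035 0.045 0;0 -0.0035 0.045 0;0 -0.0035 0.045 0;0 -0.0035 0.045 0")

```text
t: 37.85
tool_pos: [0.5002, 0.1224, 0.0854]
orientation: [-3.114, -0.417, -0.002]
force: [0.5, 0.4, -0.3]
opening: 0.0507
gripper_force: 10.0
```

Run:
```python
from h import *
go(.5,.1217,.0767,15.5)
```

```text
t 37.9 yaw 15.3 at [0.5002 0.1224 0.0854] -> [-0.0004  0.0007  0.0087] turn -0.2  q6 1.44 f [ 0.5  0.4 -0.3]
```

Emit:
servo_tool(plan="0 0.0007 0.002 0;0 0.0007 0.004 0;0 0.0007 0.006 0;0 0.0007 0.007 0;0 0.0007 0.007 0;0 0.0007 0.007 0")

```text
t: 38.35
tool_pos: [0.5, 0.1217, 0.0778]
orientation: [3.114, 0.417, 0.001]
force: [1.6, 0.4, -0.5]
opening: 0.0504
gripper_force: 10.0
```

Emit:
servo_tool(plan="0 0 0.0005 0;0 0 0.001 0;0 0 0.001 0;0 0 0.001 0")

```text
t: 38.68
tool_pos: [0.5003, 0.1217, 0.0772]
orientation: [-3.114, -0.417, -0.002]
force: [2.1, 0.4, 3.8]
opening: 0.0506
gripper_force: 10.0
```

Emit:
servo_tool(plan="0 0 0 0;0 0 0 0;0 0 0 0;0 0 0 0;0 0 0 0;0 0 -0.01 0;0 0 -0.03 0;0 0 -0.06 0;0 0 -0.08 0;0 0 -0.08 0;0 0 -0.08 0;0 0 -0.08 0", grip=-0.6)

```text
t: 39.68
tool_pos: [0.4995, 0.1216, 0.1564]
orientation: [3.114, 0.417, -0.001]
force: [0.4, -0.1, -0.2]
opening: 0.0744
gripper_force: 0.0
```

```bash
cat > kiwi.py <<'E'
from h import *
def kiwi(n,p,r=90):
    im=cam("wrist",n); g=cv2.cvtColor(im,cv2.COLOR_BGR2HSV); uv=proj(n,p); print(uv)
    m=((g[...,0]>=16)&(g[...,0]<50)&(g[...,1]>80)&(np.hypot(np.arange(640)[None]-uv[0],np.arange(400)[:,None]-uv[1])<r)).astype(np.uint8)*255
    m=cv2.morphologyEx(cv2.medianBlur(m,3),cv2.MORPH_OPEN,np.ones((7,7)))
    e=cv2.fitEllipse(max(cv2.findContours(m,cv2.RETR_EXTERNAL,cv2.CHAIN_APPROX_NONE)[0],key=len)); print(e,onz(n,*e[0],p[2]).round(4))
E
python3 - <<'E'
from kiwi import *
kiwi("w18",(.5,.1217,.104))
s=cam("top","top18"); g=cv2.cvtColor(s,cv2.COLOR_BGR2HSV); uv=proj("top18",(.446,.005,.06)); print("knob exp",uv); u=np.array([.0536,.113]);u/=np.linalg.norm(u)
K=np.array([.5,.1217])-.12*u; print("knob from seat",K); go(*(K-.06*u),.15,np.degrees(np.arctan2(u[1],u[0])))
x0,y0=255,205
for j in range(45): print('%3d '%(y0+j)+''.join('#' if g[y0+j,x0+i,2]<60 else '.' for i in range(45)))
E
```

```text
[315.31441782 214.98233241]
((318.3801574707031, 213.68650817871094), (63.36332702636719, 76.91004180908203), 0.34347161650657654) [0.5017 0.1196 0.104 ]
knob exp [275.01834707 228.09467235]
knob from seat [0.4485719  0.01327883]
t 39.8 yaw 15.3 at [0.4988 0.1215 0.1553] -> [-0.116   0.1367  0.0055] turn -49.4  q6 1.44 f [ 0.5 -0.8 -0.3]
205 ..........#..................................
206 .........##..................................
207 .........##...###............................
208 ..............###............................
209 ..............###............................
210 .............................................
211 .............................................
212 .............................................
213 .............................................
214 ..................##.........................
215 .................###.........................
216 .................###.........................
217 .................###.........................
218 ................####.........................
219 ................####..#......................
220 ......
[... 789 characters left out ...]

236 .........#############.....................#.
237 ...##....#############......................#
238 ..###....#############.....................#.
239 ..###...##############...................###.
240 ...##...##############..................#.#..
241 .......###############..................##...
242 ####...#############...................#.#...
243 ####################...................###...
244 ####################...................##....
245 #####################...................#....
246 #####################...................#....
247 ..####################.......................
248 ...###################.................#.#...
249 ...###################...................#...
```

Run:
```python
from h import *
for n,u,v in(("w8",421,197),("w2",276,145.5),("w1",62,137),("top18",274.5,225)):
    p=onz(n,u,v,.07); print(n,p.round(4))
print("seat w2",onz("w2",199,86,.033).round(4),"top",onz("top0",232,210,.033).round(4),"w8",onz("w8",323.7,126,.033).round(4))
# slide direction from stand edges in top view
g=cv2.cvtColor(cv2.imread("pics/w8.png"),cv2.COLOR_BGR2GRAY)
l=cv2.createLineSegmentDetector().detect(g)[0][:,0]
for a in l:
    L=np.hypot(a[2]-a[0],a[3]-a[1])
    if L>60 and a[1]<215: P=onz("w8",a[0],a[1],.036);Q=onz("w8",a[2],a[3],.036);d=Q-P;print(a.round(),np.degrees(np.arctan2(d[1],d[0]))%180)
```

```text
w8 [0.4561 0.0124 0.07  ]
w2 [0.4551 0.0062 0.07  ]
w1 [ 0.4586 -0.0023  0.07  ]
top18 [0.4523 0.0056 0.07  ]
seat w2 [0.4968 0.1187 0.033 ] top [0.4984 0.1182 0.033 ] w8 [0.4959 0.1205 0.033 ]
[422.  -2. 358.  74.] 154.17570677423387
[  1. 200.  88. 221.] 90.01048743498681
[359.  76. 408. 115.] 69.8764741697988
[306.  69. 267. 127.] 159.5544930275503
[425. 154. 476. 206.] 62.98405229357377
[168.  65. 218.  99.] 70.04659518971988
[218.  -0. 305.  67.] 69.77329196959607
[405. 122. 317.  53.] 69.65040743744551
[259. 142. 313. 180.] 69.67318098304757
[308.  62. 228.  -0.] 69.70103904152046
[173.  89. 256. 147.] 69.88966544420569
[363.  82. 260.   0.] 69.79405599910397
[ 87.  29. 151.  74.] 69.915724033713
[150.  76.  88.  33.] 69.75693093085148
```

Emit:
servo_tool(plan="-0.02 0.03 0 0;-0.04 0.06 0 -6;-0.06 0.09 0 -12;-0.08 0.115 0 -18;-0.089 0.127 0 -24;-0.089 0.127 0 -30;-0.089 0.127 0 -36;-0.089 0.127 0 -42;-0.089 0.127 0 -48;-0.089 0.127 0 -54.5;-0.089 0.127 0 -54.5;-0.089 0.127 0 -54.5", grip=1)

```text
t: 40.78
tool_pos: [0.4466, -0.0242, 0.1556]
orientation: [-2.579, -1.791, 0.002]
force: [0.1, 0.3, 0.1]
opening: 0.0013
gripper_force: 0.0
```

Emit:
servo_tool(plan="0 0 0 0;0 0 0 0;0 0 0 0;0 0 0 0;0 0 0 0")

```text
t: 41.2
tool_pos: [0.4473, -0.0243, 0.1567]
orientation: [2.578, 1.796, 0.0]
force: [0.9, -0.7, -0.4]
opening: 0.0007
gripper_force: 0.0
```

Run:
```python
from kiwi import *
go(.4465,-.0242,.043,69.8); print(status.read_state()["opening"])
kiwi("w19",(.5,.1217,.104))
g=cv2.cvtColor(cv2.imread("pics/w19.png"),cv2.COLOR_BGR2GRAY); uv=proj("w19",(.4586,.0086,.072)); print("knob",uv, proj("w19",(T()@[.0075,0,-.009,1])[:3]))
x0,y0=int(uv[0])-40,int(uv[1])-40
for j in range(0,90,3): print('%3d '%(y0+j)+''.join('#' if g[y0+j,x0+i]<55 else '.' for i in range(80)))
```

```text
t 41.2 yaw 69.7 at [ 0.4473 -0.0243  0.1567] -> [-0.0002 -0.0008  0.1137] turn -0.1  q6 0.19 f [ 0.9 -0.7 -0.4]
0.0007165413359134289
[313.72206608  -0.72677254]
((313.4928894042969, 20.837867736816406), (52.57857131958008, 91.26618194580078), 84.69669342041016) [0.4952 0.1094 0.104 ]
knob [314.65149699 168.11629587] [315.46668623 232.23205053]
128 ................................................................................
131 ................................................................................
134 ................................................................................
137 ................................................................................
140 ................................................................................
143 ................................................................................
146 ................................................................................
149 ................................................................................
152 .....................................................................
[... 1096 characters left out ...]
....................
194 ................................................................................
197 ................................................................................
200 ................................................................................
203 ................................................................................
206 ................................................................................
209 ................................................................................
212 ................................................................................
215 ...................############..#..............................................
```

Emit:
servo_tool(plan="0 -0.003 0.03 0;0 -0.003 0.06 0;0 -0.003 0.09 0;0 -0.003 0.105 0;0 -0.003 0.1135 0;0 -0.003 0.1135 0;0 -0.003 0.1135 0;0 -0.003 0.1135 0")

```text
t: 41.92
tool_pos: [0.4458, -0.0235, 0.0447]
orientation: [2.576, 1.795, 0.003]
force: [0.5, 0.1, 1.4]
opening: 0.0004
gripper_force: 0.0
```

Emit:
servo_tool(plan="0.003 0 0 0;0.006 0 0 0;0.009 0 0 0;0.012 0 0 0;0.014 0 0 0;0.016 0 0 0;0.018 0 0 0;0.02 0 0 0;0.022 0 0 0;0.024 0 0 0;0.026 0 0 0;0.028 0 0 0")

```text
t: 42.92
tool_pos: [0.4543, 0.0032, 0.0431]
orientation: [2.577, 1.796, 0.0]
force: [-0.6, -2.2, 2.1]
opening: 0.0002
gripper_force: 1.1
```

Run:
```python
from h import *
go(.5,.1217,.043,69.8)
```

```text
t 42.9 yaw 69.8 at [0.4543 0.0032 0.0431] -> [1.27e-01 1.90e-03 1.00e-04] turn -0.0  q6 0.25 f [-0.6 -2.2  2.1]
```

Emit:
servo_tool(plan="0.003 0 0 0;0.006 0 0 0;0.009 0 0 0;0.013 0 0 0;0.017 0 0 0;0.021 0 0 0;0.025 0 0 0;0.029 0 0 0;0.033 0 0 0;0.037 0 0 0;0.041 0 0 0;0.045 0 0 0")

```text
t: 43.92
tool_pos: [0.4699, 0.0457, 0.0431]
orientation: [-2.577, -1.797, 0.0]
force: [0.6, -2.1, 0.1]
opening: 0.0004
gripper_force: 1.1
```

Emit:
servo_tool(plan="0.004 0 0 0;0.008 0 0 0;0.012 0 0 0;0.016 0 0 0;0.02 0 0 0;0.024 0 0 0;0.028 0 0 0;0.032 0 0 0;0.036 0 0 0;0.039 0 0 0;0.042 0 0 0;0.045 0 0 0")

```text
t: 44.92
tool_pos: [0.4853, 0.0878, 0.0431]
orientation: [-2.577, -1.797, 0.0]
force: [0.2, -3.0, 1.2]
opening: 0.0004
gripper_force: 1.1
```

Run:
```python
from kiwi import *
M=T(); go(.5,.2,.043,69.8); print(M[:3,3]-0)
p=(M@[.1375,0,0,1])[:3]; p[2]=.104; kiwi("w20",p,80)
```

```text
t 44.9 yaw 69.8 at [0.4853 0.0878 0.0431] -> [ 0.1104 -0.025   0.    ] turn -0.0  q6 0.43 f [ 0.2 -3.   1.2]
[0.48529824 0.08775117 0.04305298]
[315.04157253 -92.83438454]Traceback (most recent call last):
  File "<stdin>", line 3, in <module>
  File "kiwi.py", line 6, in kiwi
    e=cv2.fitEllipse(max(cv2.findContours(m,cv2.RETR_EXTERNAL,cv2.CHAIN_APPROX_NONE)[0],key=len)); print(e,onz(n,*e[0],p[2]).round(4))
                     ~~~^^^^^^^^^^^^^^^^^^^^^^^^^^^^^^^^^^^^^^^^^^^^^^^^^^^^^^^^^^^^^^^^^^^^^^^^
ValueError: max() iterable argument is empty
```

Emit:
servo_tool(plan="0.003 0 0 0;0.006 0 0 0;0.009 0 0 0;0.012 0 0 0;0.015 0 0 0;0.018 0 0 0;0.021 0 0 0;0.024 0 0 0;0.027 0 0 0;0.03 0 0 0;0.032 0 0 0;0.034 0 0 0")

```text
t: 45.97
tool_pos: [0.497, 0.1196, 0.043]
orientation: [-2.577, -1.797, 0.0]
force: [-1.6, -2.0, 1.1]
opening: 0.0005
gripper_force: 1.1
```

Emit:
servo_tool(plan="0.001 0 0 0;0.002 0 0 0;0.003 0 0 0;0.004 0 0 0;0.005 0 0 0;0.006 0 0 0")

```text
t: 46.47
tool_pos: [0.499, 0.125, 0.043]
orientation: [-2.577, -1.796, 0.0]
force: [-3.0, -0.9, 0.4]
opening: 0.0005
gripper_force: 1.0
```

Emit:
servo_tool(plan="0.001 0 0 0;0.002 0 0 0;0.003 0 0 0;0.004 0 0 0;0.004 0 0 0")

```text
t: 46.88
tool_pos: [0.4996, 0.1267, 0.043]
orientation: [2.576, 1.795, -0.007]
force: [-6.2, -12.6, 5.4]
opening: 0.0007
gripper_force: 7.0
```

Emit:
servo_tool(plan="0.001 0 0 0;0.002 0 0 0;0.002 0 0 0;0.002 0 0 0")

```text
t: 47.22
tool_pos: [0.4996, 0.1268, 0.0429]
orientation: [2.575, 1.794, -0.011]
force: [-11.3, -20.0, 10.1]
opening: 0.0003
gripper_force: 11.4
```

Emit:
servo_tool(plan="-0.006 0 0 0;-0.012 0 0 0;-0.03 0 0 0;-0.05 0 0 0;-0.06 0 -0.03 0;-0.06 0 -0.06 0;-0.06 0 -0.09 0;-0.06 0 -0.09 0;-0.06 0 -0.09 0;-0.06 0 -0.09 0")

```text
t: 48.05
tool_pos: [0.4806, 0.0745, 0.1329]
orientation: [2.577, 1.797, 0.001]
force: [-0.5, 0.3, -0.7]
opening: 0.0006
gripper_force: 0.0
```

Run:
```python
from h import *
M=T(); im=cam("wrist","w21"); t=cam("top","t21"); s=cam("scene","s21")
u=np.array([.345,.9385]); print("expected kiwi if .1425:",np.array([.5,.1215])+.1425*u)
P=np.append(np.array([.5,.1215])+.1425*u,.11)
for n,i in(("t21",t),("s21",s)):
    g=cv2.cvtColor(i,cv2.COLOR_BGR2HSV); uv=proj(n,P); k=np.append(P[:2]-.12*u,.072); print(n,uv,"knob",proj(n,k))
    x0,y0=int(uv[0])-22,int(uv[1])-16
    for j in range(32): print('%3d '%(y0+j)+''.join('K' if 16<=g[y0+j,x0+c,0]<50 and g[y0+j,x0+c,1]>80 else '#' if g[y0+j,x0+c,2]<55 else '.' for c in range(60)))
kn=proj("w21",np.append(P[:2]-.12*u,.072)); print("w21 knob",kn); g=cv2.cvtColor(im,cv2.COLOR_BGR2GRAY)
x0,y0=int(kn[0])-30,max(0,int(kn[1])-30)
for j in range(0,70,3): print('%3d '%(y0+j)+''.join('#' if g[y0+j,x0+i]<55 else '.' for i in range(60)))
```

```text
expected kiwi if .1425: [0.5491625  0.25523625]
t21 [171.68443893 184.39535302] knob [220.00441421 203.59167428]
168 ...............................##...........................
169 ...............................##...........................
170 ...............................##...........................
171 ...............................##...........................
172 ...............................##...........................
173 ...............................##...........................
174 .................#.............##...........................
175 .................#.............##...........................
176 ...............................###..........................
177 ................#..............###..........................
178 ...............................###..........................
179 ...............................###..........................
180 ...............................###..........................
181 ...............................####.........................
182 ...............................####.........................
183 ........
[... 4134 characters left out ...]
........#################.........................
134 .......................#######..............................
137 ............................................................
140 ............................................................
143 ............................................................
146 ............................................................
149 ............................................................
152 ............................................................
155 ............................................................
158 ............................................................
161 ............................................................
```

Emit:
servo_tool(plan="-0.03 0 -0.02 0;-0.06 0 -0.05 0;-0.1 0 -0.05 0;-0.14 0 -0.05 0;-0.18 0 -0.05 0;-0.22 0 -0.05 0;-0.26 0 -0.05 0;-0.3 0 -0.05 0;-0.34 0 -0.05 0;-0.38 0 -0.05 0;-0.39 0 -0.05 0;-0.39 0 -0.05 0")

```text
t: 49.2
tool_pos: [0.3439, -0.2934, 0.1819]
orientation: [-2.579, -1.79, 0.001]
force: [-0.3, -0.7, -0.5]
opening: 0.0008
gripper_force: 0.0
```

Run:
```python
from h import *
u=np.array([.345,.9385]); b=np.array([.5,.1215])+.1425*u
for n,w,xs,hh in(("top",30,1,18),("scene",30,1,26)):
    i=cam(n,n+"22"); n+="22"; g=cv2.cvtColor(i,cv2.COLOR_BGR2HSV)
    print(n,[(k,proj(n,np.append(b+o*u,z)).round(1).tolist()) for k,o,z in(("kiwi mid",0,.104),("kiwitop",0,.128),("dish",0,.069),("tip",0,.135),("knob",-.12,.072))])
    uv=proj(n,np.append(b,.104)); x0,y0=int(uv[0])-w,int(uv[1])-hh
    for j in range(2*hh): print('%3d '%(y0+j)+''.join('K' if 16<=g[y0+j,x0+c,0]<50 and g[y0+j,x0+c,1]>95 else '#' if g[y0+j,x0+c,2]<55 else '+' if g[y0+j,x0+c,2]<110 else '.' for c in range(2*w)))
```

```text
top22 [('kiwi mid', [172.3, 185.0]), ('kiwitop', [169.7, 182.7]), ('dish', [176.0, 188.2]), ('tip', [168.9, 182.0]), ('knob', [220.0, 203.6])]
166 +++++++++++..............++++++++........+++++++............
167 ++++++++++................++####+++......++++++++++++++.....
168 +++++++++................++######+++++...+++++++++++++++....
169 +++++++++................++##+++##++++++++++++++++++++++....
170 ++++++++................++##+++##+++++++++++++++++++++++....
171 ++++++++................+##+++###+..++++++++++++++++++++....
172 ++++++++...............++#+++#+##++....++++++++++++++++.....
173 +++++++................+##++#+++##++.....++++++++++++++.....
174 +++++++...............++#+++++++#+K++.......+++++++++++.....
175 ++++++................++#+++++++##KKK+.........+++++++++++..
176 ++++++...............++#++++++++##KKKK+............++++++++.
177 ##++++...............++#+++++++++#KKKK++................++++
178 #####+..............+++++#+++++++#KKKKK+.................+++
179 #####+..............++++++++#++++#KKKKK#+..................+
180 #####+..............+++++++###++##KKKKKK#++
[... 4207 characters left out ...]
.............+++++++++++++++###++.................
171 .....+.............+...+++#+++++++++#####++.................
172 ......+.......++++......++##############++..................
173 ......++.......+++.......+##############+...................
174 ........+......++++.......+###########++....+...............
175 .........+.....+#+.........++#######+++.....................
176 ..........+.....+#++.........+++K++++..........+............
177 ...........+.....+#++.......................................
178 ............++..+++#++......................................
179 .............++++++++++...........................++........
180 ..............++++++++++.........................###+.....++
```

```bash
python3 -c "
from h import *
print(robot.close_job())"
```

```text
the job is handed in; nothing more can be done
None
```

The spacer disc, steel drip dish, smaller cradle ring and kiwi are stacked in the carriage seat in that order. I pushed the carriage in until it hit its inner stop; the last camera views show the kiwi still on the stack under the gauge and the arm clear, so I handed the job in at about 49 s of the 122 s.

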